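Stand the corner post and tuck the kerb strip under the floor leaf of a bamboo cage

ROBOT

A 6-joint arm with a two-finger parallel gripper is mounted at the origin on the work surface. World frame = base frame: x ahead of the robot, y to its left, z up, the work surface at z = 0. Lengths are in m, angles in rad, forces in N, time in s.
With the tool pointing down it reaches from about 0.35 to 0.85 m from the base axis. Payload 8.1 kg.
Tool frame: the origin (TCP) lies at the very end of the fingers, on their centre line; the grasp point (between the pads) lies 19 mm behind it; z points along the fingers, y is the line along which they close (so a half turn about z gives the same grasp; the last joint's range is limited). The gripper opens to 85 mm and grips with 20 to 120 N. Pads are 22 mm wide; open, the fingers measure 114 mm over their backs; the gripper's body (76 mm by 85 mm) begins 54 mm behind the grasp point. The pads swing forward as they close: fully open they stand 13 mm farther back than shut.
Start: joints at [1.059, 0.13, 1.488, -0, 1.523, -0.085], TCP at [0.248, 0.546, 0.206] pointing down, gripper open.
Joint ranges: [-2.96, 2.96], [-0.89, 2.26], [0.02, 2.5], [-1.34, 4.48], [0, 2.73], [-2.66, 2.66]. Speed limits (rad/s): [2.39, 2.39, 2.79, 3.14, 3.14, 3.14].

INTERFACE

Orientations are given as a unit quaternion [w, x, y, z].
In Python, from station import ctrl gives the robot as it stands.
- The arm moves only by the tool drive_tool, never from a script. Its argument "rows" is a list of rows, each a list of 3 entries, a list of its own where there are three numbers: the shift along the tool's x, y, z in units of 0.3 m (1.0 is 0.3 m), then the turn, a rotation vector about the tool's x, y, z in units of 90 degrees (1.0 is 90 degrees), then the closure, from -1 (fully open) to 1 (shut). A call has exactly 8 rows; each row shifts and turns the commanded pose from where the row before left it, along the tool's axes as they then stand; what a row does not reach is not made up. A row lasts 1/8 s, in which the tool goes at most 62.5 mm and 10.7 degrees, less where a joint would pass 70% of its speed; a pose out of reach is approached as far as the arm can. A call with a number of a shift or a turn outside -1 to 1 is refused whole. A call with a gripper value outside its range is refused whole. The fingers move at their own pace and stop on an object; "force" is the grip in N (left out, the last holds). Time passes only in rows, so rows that do not move let the fingers close, or fill a call up. It gives the time, the measured TCP pose, the force, the opening and the grip force at its end, in the units of the state.
- ctrl.state(): the state, without advancing time (a new reading comes with each control period).
- ctrl.get_image(name): name is "scene" or "top" or "wrist"; returns a dict with "img" (420x560x3 uint8, red, green, blue), "fov_y" (degrees; the focal length in pixels is half the picture's height over the tangent of half this angle, whatever the lens; pixels are square), "cx", "cy" (the principal point, pixels), "world_from_camera" (4x4, takes a point from camera to world coordinates). Camera axes: x right, y down, z forward; pixel columns grow to the right and rows downward; lengths in m; the calibration is good to about 2 mm. A picture is of the moment at which its call begins. There is no depth.
- ctrl.sign_off(): hands the job in; it is judged then, once.
Trained networks look in a picture, given as the dict that the camera call returned (one of the last four; its "shot" number tells which), for a name from the list of things; names that differ only in an ending like _2 or _b are one class to them, and where a whole thing is asked for, a point or a joint stands for the part that bears it (a point fixed in the world has none). Each returns a list of dicts, best first, with "confidence" (0 to 1); they miss things now and then, are a little off and sometimes report something else, mostly with a low value. They report only what shows in the picture. A call takes as long as a camera call. They do not tell look-alikes from the thing itself.
- ctrl.cut_out(picture, thing): "mask" (420x560 bool, what is visible of it) and "box" ([left, top, right, bottom] in pixels, round what is visible of it).
- ctrl.landmark_of(picture, thing): "at" ([column, row] in pixels: a listed point, or the origin of a listed thing).
The state is a dict: "time_s": time; "joint_pos": joint angles; "joint_vel": joint speeds; "effort": joint torques, N m; "tcp_pos": TCP position; "eef_rot": TCP orientation; "wrist_force": force on the tool from outside, world axes, zero at the start; "wrist_torque": the same for the moment, N m; "grip_width": finger opening in m; "grasp_force": force on a finger pad.
Only numpy, scipy, OpenCV 4.12 (cv2) and the standard library are available. Lean on these libraries where they do the work, as an engineer would, in place of code of your own. Each camera call takes 0.05 s, during which the arm holds its last target. There are 200 camera calls.

TASK

Finish the front of the cage base: take the tall corner post from the drilled stand and stand it fully down in the empty corner bore, then lay the L-section kerb strip flat on the deck between the two front posts and slide its thin flange under the front edge of the floor leaf until it is fully home, upstand in line with the posts, without lifting the leaf. The glue has to grab, so finish while still holding the strip there, pressing it flat down on the deck with a steady 10 N or so. Be gentle with the leaf and leave everything else on the bench where it is.

Things in the scene. Friction and masses are not known exactly. Their poses are not given: they have to be found in the camera images.
- cage_base: cage base fixed to the bench: deck 220 (x) by 250 (y) mm, its top 18 mm up. Origin: centre of the underside; x from the front edge (robot side) to the rear. Posts 14 mm thick rise 112 mm above the deck at (-95,100), (95,100), (95,-100); bore at (-95,-100). Three 7 mm high battens across the deck carry the leaf; the front face of the first, at x=-44, stops the flange
- bore (a point): centre of the mouth of the empty bore in the deck top, at the front right corner: 12 mm diameter, 15 mm deep, slightly chamfered, upright
- kerb_home (a point): point on the deck top midway between the two front corners (-95, 0, 18 mm in cage_base, same axes), where the kerb's origin belongs when home. The clear gap between the two front posts is 186 mm: 4 mm of play at either end of the kerb
- floor_leaf (a joint): lift of the floor leaf, rad: 0 = lying on its battens, grows as its front edge is lifted. A thin bamboo panel 145 (x) by 186 (y) by 4 mm, tacked along its rear edge at x = 85 mm of the base; it gives way upward to about 0.7 N at its front edge and springs back
- leaf_edge (a point): middle of the lower front edge of the floor leaf (at x = -60 mm of the base), 7 mm above the deck: the gap into which the flange goes is 7 mm high and 16 mm deep, as far as the first batten
- kerb: loose wooden L-section strip, 60 g, 178 mm long (y), lying on its flat underside at the left. Origin: middle of the upstand's underside. Upstand 10 mm thick (x -5 to 5), 22 mm high: grip it across this, from above. Flange from there to x = 50, 4 mm thick, the last 6 mm only 2.5. Home: axes as cage_base, upstand in line with the posts, 15 mm of flange under the leaf
- kerb_tip (a point): middle of the flange's thin edge, at the underside: 50 mm along +x of the kerb
- post: loose corner post, wood, 30 g: a tenon 10 mm thick and 14 mm long with narrowed tip, then a shoulder and a round body 14 mm thick, 112 mm long, flat top. Origin: lower end of the tenon, z up. It stands in one of the stand's three bores, shoulder on the stand's top (30 mm). Fully down in the cage base, its shoulder rests on the deck and its origin is 14 mm below the deck top
- stand: drilled wooden block 170 (x) by 50 (y) by 30 mm, fixed to the bench at the right; origin: centre of its underside. Three bores, 12 mm wide, 16 mm deep, in a row along its x at -55, 0, 55 mm hold the post and two spindles in any order
- spindle1: door spindle, not needed: tenon like the post's, then only 60 mm tall with a ball top. Origin at the tenon's lower end. Leave it in the stand
- spindle2: second door spindle like the first, leave it in the stand
- cup1: blue porcelain feed cup, 44 mm wide, 32 mm high; leave alone
- cup2: white porcelain feed cup, 44 mm wide, 32 mm high; leave alone
- glue: white glue bottle, 48 mm wide, 120 mm high, standing at the rear left; leave alone
- hammer: tack hammer, 220 mm long, lying near the robot; leave alone
- square: small try square, stock 90 mm, blade 150 mm, lying near the robot; leave alone
- stick: plain square stick 260 by 10 by 10 mm without any flange, lying at the far left; leave alone
Not all that is in view belongs to the job. Of the things like the kerb, leave any that is purple; of the rest the larger one is meant.

How it is judged:
On the way:
1. the corner post stands fully down in the empty bore, let go (horizontal distance between post and bore below 0.004 m and z of post in the frame of bore below -0.011 m and angle between post's own z axis and vertical below 0.07 rad and contact force between the fingers and post below 0.1 N), for 0.3 s.
At the end, for the whole second after the job is handed in: Post upright (4 deg) in the bore, shoulder within 3 mm of the deck; kerb flat (2 mm) within 5 mm of home (7 mm along the front) and 3 deg of square, flange under the leaf; leaf down (under 0.015 rad); fingers still hold the kerb, pressing it on the deck with 4 to 35 N (horizontal distance between post and bore below 0.004 m and z of post in the frame of bore below -0.011 m and angle between post's own z axis and vertical below 0.07 rad and x of kerb in the frame of kerb_home between -0.005 and 0.005 m and y of kerb in the frame of kerb_home between -0.007 and 0.007 m and z of kerb in the frame of kerb_home below 0.002 m and z of kerb_tip in the frame of kerb_home below 0.0025 m and x of kerb_tip in the frame of kerb_home above 0.043 m and angle between the x axis of kerb and the x axis of cage_base, either way round below 0.06 rad and angle between kerb's own z axis and vertical below 0.06 rad and value of joint floor_leaf below 0.015 rad and contact force between the fingers and kerb above 3 N and contact force between kerb and cage_base between 4 and 35 N and linear speed of kerb below 0.02 m/s); the arm keeps its last pose, push and grip.
It fails at once if the floor leaf is lifted (0.05 rad, 7 mm at its edge) (value of joint floor_leaf above 0.05 rad).
It fails at once if the kerb is rammed or pressed on the cage base with over 60 N (contact force between kerb and cage_base above 60 N).
It fails at once if the robot leans on the leaf or the base with over 25 N (contact force between the arm and cage_base above 25 N).
It fails at once if a bystander is moved by more than 20 mm (distance of any of spindle1, spindle2, cup1, cup2, glue, hammer, square, stick from where it was at the start of the episode above 0.02 m).
It also fails if it takes over 58 s, if anything falls off the work surface, if the arm or the gripper's body presses on something with over 40 N, if the wrist force passes 120 N, or if a joint passes its speed limit or range.

## Working session

There is one attempt and no reset: what is moved stays moved. The work goes in short steps, Python scripts to look and compute and a tool call to move; the robot and the scene stay as the last step left them, time stands still between calls to the robot, and variables do not carry over. Pictures are saved under pics/ and viewed, at most 10 in all, crops included, and the job is handed in when it is done.

Besides the shell and the picture viewer there is one more tool, called after "Call:" as a command line: name --argument value ..., lists and objects as JSON in quotes. drive_tool: Moves the arm, as the interface text tells. Its arguments: {"type":"object","properties":{"rows":{"type":"array"},"force":{"type":"number"}},"required":["rows"]}

```bash
mkdir -p pics; ls
cat > h.py <<'E'
import numpy as np, cv2
from station import ctrl
def ray(p,uv):
    f=p["img"].shape[0]/2/np.tan(np.radians(p["fov_y"])/2)
    d=np.array([(uv[0]-p["cx"])/f,(uv[1]-p["cy"])/f,1.0]); T=np.array(p["world_from_camera"])
    return T[:3,3],T[:3,:3]@d
def at_z(p,uv,z):
    o,d=ray(p,uv); return o+d*(z-o[2])/d[2]
def proj(p,X):
    f=p["img"].shape[0]/2/np.tan(np.radians(p["fov_y"])/2); T=np.array(p["world_from_camera"])
    c=T[:3,:3].T@(np.array(X)-T[:3,3]); return [f*c[0]/c[2]+p["cx"],f*c[1]/c[2]+p["cy"]]
def tri(rs):
    A=0;b=0
    for o,d in rs:
        d=d/np.linalg.norm(d);P=np.eye(3)-np.outer(d,d);A=A+P;b=b+P@o
    return np.linalg.solve(A,b)
def save(p,n,box=None,s=1):
    im=p["img"][:,:,::-1]
    if box: im=im[box[1]:box[3],box[0]:box[2]]
    cv2.imwrite("pics/"+n,cv2.resize(im,None,fx=s,fy=s,interpolation=cv2.INTER_CUBIC))
E
python3 - <<'E'
from h import *
np.set_printoptions(precision=4,suppress=True)
s=ctrl.state();print(s["eef_rot"],s["tcp_pos"])
P={n:ctrl.get_image(n) for n in("scene","top")}
for n,p in P.items():
    save(p,n+"0.png"); print(n,p["fov_y"],np.array(p["world_from_camera"]))
    for t in ["cage_base","bore","kerb_home","leaf_edge","kerb","kerb_tip","post","stand","spindle1","stick"]:
        print(t,[(np.round(r["at"],1).tolist(),round(r["confidence"],2)) for r in ctrl.landmark_of(p,t)])
E
```

```text
pics
[-0.0003  0.2118  0.9773 -0.0009] [0.2481 0.5457 0.2053]
scene 55.08791176060373 [[ 0.4373  0.4707 -0.7663  1.3003]
 [ 0.8991 -0.2496  0.3597 -0.3258]
 [-0.0219 -0.8463 -0.5323  0.5815]
 [ 0.      0.      0.      1.    ]]
cage_base [([287.1, 246.3], 0.61)]
bore [([233.2, 224.9], 0.93)]
kerb_home [([274.0, 220.6], 0.93)]
leaf_edge [([278.9, 224.2], 0.76), ([143.3, 257.5], 0.29)]
kerb [([349.6, 157.3], 0.72), ([356.1, 192.5], 0.66)]
kerb_tip [([369.9, 187.0], 0.95), ([342.3, 165.6], 0.82), ([456.0, 229.6], 0.61)]
post [([146.3, 256.9], 0.83)]
stand [([146.7, 263.8], 0.87)]
spindle1 [([160.2, 271.8], 0.74), ([135.0, 247.8], 0.71)]
stick [([415.6, 190.1], 0.84)]
top 57.568942053877755 [[ 0.0056 -0.9879  0.1548  0.3317]
 [-1.     -0.0065 -0.0049  0.0706]
 [ 0.0059 -0.1548 -0.9879  1.1964]
 [ 0.      0.      0.      1.    ]]
cage_base [([295.8, 183.6], 0.71)]
bore [([328.8, 216.9], 0.86)]
kerb_home [([293.2, 217.1], 0.72)]
leaf_edge [([295.6, 198.2], 0.56)]
kerb [([181.2, 135.9], 0.94), ([164.8, 294.6], 0.75), ([209.2, 224.6], 0.73)]
kerb_tip [([175.4, 285.7], 0.77), ([172.5, 145.1], 0.72), ([190.8, 227.5], 0.59)]
post [([399.7, 210.6], 0.56)]
stand [([395.8, 209.5], 0.83), ([298.7, 184.6], 0.23)]
spindle1 [([393.2, 192.2], 0.59), ([402.5, 227.0], 0.56)]
stick [([148.5, 210.0], 0.54)]
```

View pics/scene0.png

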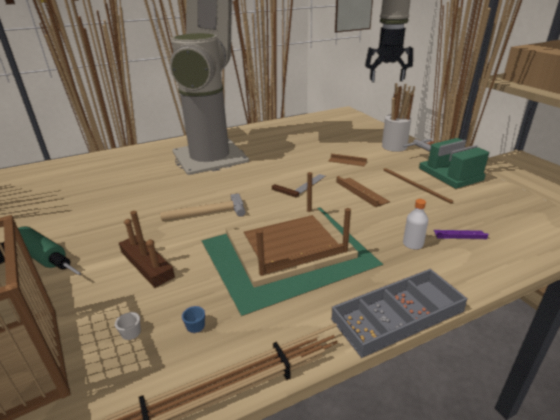

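View pics/top0.png

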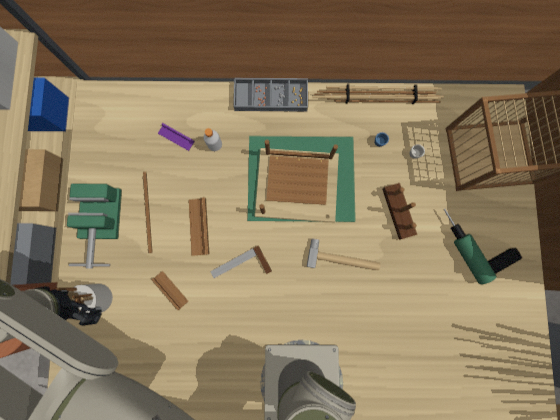

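The top view shows three kerb-like strips: purple (180,136), small brown (168,290) and large brown (200,226). The large brown one fits, since it is the larger of the two that aren't purple. The stand is at (400,210) and the bore at (328,217). I'll confirm these in one enlarged crop.

Run:
```python
from h import *
np.set_printoptions(precision=4,suppress=True)
s=ctrl.get_image("scene");t=ctrl.get_image("top")
a=cv2.resize(t["img"][180:320,140:280],(400,400),interpolation=cv2.INTER_CUBIC)
b=cv2.resize(s["img"][200:300,100:200],(400,400),interpolation=cv2.INTER_CUBIC)
cv2.imwrite("pics/c1.png",np.hstack([a,b])[:,:,::-1])
for r in ctrl.cut_out(t,"kerb"):
    c=cv2.findContours(r["mask"].astype(np.uint8),0,2)[0];c=max(c,key=cv2.contourArea)
    w=np.array([at_z(t,q,0.012)[:2] for q in c[:,0].astype(float)],np.float32)
    print(r["confidence"],r["box"],cv2.minAreaRect(w))
for n in ["cage_base","stand"]:
  for r in ctrl.cut_out(t,n)[:1]:
    c=cv2.findContours(r["mask"].astype(np.uint8),0,2)[0];c=max(c,key=cv2.contourArea)
    w=np.array([at_z(t,q,0.018)[:2] for q in c[:,0].astype(float)],np.float32)
    print(n,r["confidence"],r["box"],cv2.minAreaRect(w))
print("kh",at_z(t,[293.2,217.1],.018),at_z(s,[274,220.6],.018))
print("bore",at_z(t,[328.8,216.9],.018),at_z(s,[233.2,224.9],.018))
print("le",at_z(t,[295.6,198.2],.025),at_z(s,[278.9,224.2],.025))
print("post",at_z(t,[399.7,210.6],.016),at_z(s,[146.3,256.9],.016))
print("sp",at_z(t,[393.2,192.2],.016),at_z(t,[402.5,227],.016),at_z(s,[160.2,271.8],.016),at_z(s,[135,247.8],.016))
print("stand",at_z(t,[395.8,209.5],.0),at_z(s,[146.7,263.8],.0))
print("cage",at_z(t,[295.8,183.6],.0),at_z(s,[287.1,246.3],.0))
print("kerb",at_z(t,[209.2,224.6],.0),at_z(s,[356.1,192.5],0),at_z(t,[190.8,227.5],0),at_z(s,[369.9,187],0))
```

```text
0.86 [158.7, 126.6, 195.9, 152.0] ((0.7486480474472046, 0.40271642804145813), (0.12230466306209564, 0.04211895912885666), 62.10100173950195)
0.73 [192.9, 198.2, 206.4, 254.6] ((0.4606959819793701, 0.3190082609653473), (0.17826597392559052, 0.05280294269323349), 2.415781021118164)
0.64 [152.8, 273.7, 189.5, 309.5] ((0.2640184760093689, 0.39799684286117554), (0.12817329168319702, 0.04648975282907486), 42.46046447753906)
cage_base 0.76 [255.2, 139.7, 336.8, 223.8] ((0.6055449843406677, 0.012614555656909943), (0.25059548020362854, 0.24637950956821442), 86.52156829833984)
stand 0.58 [383.2, 182.5, 415.0, 239.8] ((0.5104007720947266, -0.3050770163536072), (0.1710234135389328, 0.06289764493703842), 17.449193954467773)
kh [0.4876 0.0247 0.018 ] [0.5086 0.0174 0.018 ]
bore [ 0.4889 -0.0861  0.018 ] [ 0.4783 -0.0823  0.018 ]
le [0.5461 0.0175 0.025 ] [0.539  0.0171 0.025 ]
post [ 0.5105 -0.3086  0.016 ] [ 0.5068 -0.3024  0.016 ]
sp [ 0.569  -0.2906  0.016 ] [ 0.459  -0.3151  0.016 ] [ 0.5744 -0.2846  0.016 ] [ 0.4588 -0.3202  0.016 ]
stand [ 0.5164 -0.3015  0.    ] [ 0.511  -0.3054  0.    ]
cage [ 0.5982  0.0157 -0.    ] [0.6003 0.009  0.    ]
kerb [0.4645 0.288  0.    ] [0.4592 0.3046 0.    ] [0.455  0.3454 0.    ] [0.4507 0.3601 0.    ]
```

View pics/c1.png

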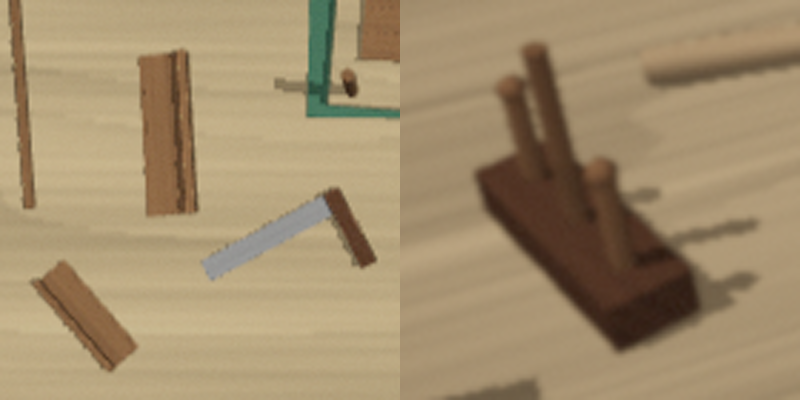

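Crop confirmed. The large brown kerb is at about (200,226), with its upstand on the right (−y) side, so kerb +x points along world +y. The tall post is in the stand's middle bore. Next I'll write a planner and check the wrist camera.

```bash
cat > plan.py <<'E'
from h import *
from scipy.spatial.transform import Rotation as Rn
np.set_printoptions(precision=4,suppress=True)
def plan(pos,ydeg,n=None,grip=-1,frm=None):
    """rows in tool axes to world pos with tool down, tool y at angle ydeg; corrects small tilt"""
    s=ctrl.state(); q=s["eef_rot"]; R=Rn.from_quat([q[1],q[2],q[3],q[0]]); p=np.array(s["tcp_pos"])
    a=np.radians(ydeg); y=[np.cos(a),np.sin(a),0]; z=[0,0,-1]; x=np.cross(y,z)
    Rt=Rn.from_matrix(np.column_stack([x,y,z])); rv=(R.inv()*Rt).as_rotvec()
    d=np.array(pos)-p
    if n is None: n=int(np.ceil(max(np.linalg.norm(d)/.05,np.degrees(np.linalg.norm(rv))/9.5,1)))
    print("n",n,"dist",d,"tilt/turn",np.degrees(rv))
    for k in range(n):
        sh=R.inv().apply(d/n)/.3; t=rv/n/(np.pi/2)
        print([np.round(sh,3).tolist(),np.round(t,3).tolist(),grip]); R=R*Rn.from_rotvec(rv/n)
E
python3 - <<'E'
from plan import *
w=ctrl.get_image("wrist");print(w["fov_y"],w["cx"],w["cy"]);T=np.array(w["world_from_camera"]);print(T)
s=ctrl.state();q=s["eef_rot"];R=Rn.from_quat([q[1],q[2],q[3],q[0]])
print(R.inv().apply(T[:3,3]-s["tcp_pos"]),R.inv().apply(T[:3,2]))
plan([.44,.33,.32],95)
E
```

```text
60.0093719638964 275.86523183441284 208.79077213225938
[[ 0.4142  0.8629  0.2894  0.1734]
 [ 0.9102 -0.3927 -0.1319  0.5812]
 [-0.0001  0.3181 -0.9481  0.3737]
 [ 0.      0.      0.      1.    ]]
[ 0.0827  0.0008 -0.1674] [-0.3181 -0.0001  0.9481]
n 7 dist [ 0.1917 -0.2162  0.1137] tilt/turn [ -0.0048  -0.0027 -29.454 ]
[[-0.126, -0.056, -0.054], [-0.0, -0.0, -0.047], -1]
[[-0.121, -0.065, -0.054], [-0.0, -0.0, -0.047], -1]
[[-0.116, -0.074, -0.054], [-0.0, -0.0, -0.047], -1]
[[-0.11, -0.082, -0.054], [-0.0, -0.0, -0.047], -1]
[[-0.104, -0.09, -0.054], [-0.0, -0.0, -0.047], -1]
[[-0.097, -0.097, -0.054], [-0.0, -0.0, -0.047], -1]
[[-0.09, -0.104, -0.054], [-0.0, -0.0, -0.047], -1]
```

Call:
drive_tool --rows '[[[-0.126, -0.056, -0.054], [0, 0, -0.047], -1], [[-0.121, -0.065, -0.054], [0, 0, -0.047], -1], [[-0.116, -0.074, -0.054], [0, 0, -0.047], -1], [[-0.11, -0.082, -0.054], [0, 0, -0.047], -1], [[-0.104, -0.09, -0.054], [0, 0, -0.047], -1], [[-0.097, -0.097, -0.054], [0, 0, -0.047], -1], [[-0.09, -0.104, -0.054], [0, 0, -0.047], -1], [[0, 0, 0], [0, 0, 0], -1]]'

```text
time_s: 2.4
tcp_pos: [0.4423, 0.3287, 0.3214]
eef_rot: [0.001, -0.043, 0.999, 0.0]
wrist_force: [0.3, 0.5, -0.2]
grip_width: 0.0855
grasp_force: 0.0
```

Run:
```python
from plan import *
w=ctrl.get_image("wrist")
save(w,"w1.png")
for t in ["kerb","kerb_tip","bore","kerb_home","leaf_edge"]:
    print(t,[(np.round(r["at"],1).tolist(),round(r["confidence"],2),at_z(w,r["at"],{"kerb":0,"kerb_tip":0,"leaf_edge":.025}.get(t,.018))) for r in ctrl.landmark_of(w,t)])
for r in ctrl.cut_out(w,"kerb"):
    c=cv2.findContours(r["mask"].astype(np.uint8),0,2)[0];c=max(c,key=cv2.contourArea)
    m=cv2.minAreaRect(np.array([at_z(w,q,0.004)[:2] for q in c[:,0].astype(float)],np.float32))
    print(r["confidence"],r["box"],m,cv2.boxPoints(m).tolist())
plan([.44,-.02,.34],95,8)
```

```text
kerb [([250.3, 162.1], 0.72, array([0.4608, 0.2966, 0.    ])), ([300.5, 351.5], 0.71, array([0.7666, 0.3984, 0.    ]))]
kerb_tip [([335.5, 17.0], 0.97, array([0.2756, 0.3874, 0.    ])), ([311.1, 339.2], 0.87, array([0.7411, 0.4129, 0.    ])), ([291.7, 164.1], 0.64, array([0.4587, 0.3529, 0.    ]))]
bore []
kerb_home [([38.9, 173.7], 0.74, array([0.4967, 0.02  , 0.018 ]))]
leaf_edge [([37.9, 205.3], 0.88, array([0.5388, 0.0179, 0.025 ]))]
0.68 [244.1, 96.3, 291.7, 229.7] ((0.4632570743560791, 0.32198211550712585), (0.18223050236701965, 0.057732705026865005), 6.206677436828613) [[0.3695549964904785, 0.3408283293247223], [0.3757967948913574, 0.2834340035915375], [0.5569591522216797, 0.3031359016895294], [0.5507173538208008, 0.36053022742271423]]
0.58 [323.3, 0.3, 392.8, 61.0] ((0.2779439389705658, 0.4143702983856201), (0.08886286616325378, 0.042429182678461075), 42.92735290527344) [[0.23096179962158203, 0.39964306354522705], [0.2598590850830078, 0.3685756325721741], [0.32492607831954956, 0.4290975332260132], [0.2960287928581238, 0.46016496419906616]]
n 8 dist [ 0.0008 -0.351   0.0209] tilt/turn [-0.0174 -0.0535  0.2274]
[[0.013, -0.146, -0.009], [-0.0, -0.0, 0.0], -1]
[[0.013, -0.146, -0.009], [-0.0, -0.0, 0.0], -1]
[[0.013, -0.146, -0.009], [-0.0, -0.0, 0.0], -1]
[[0.013, -0.146, -0.009], [-0.0, -0.0, 0.0], -1]
[[0.013, -0.146, -0.009], [-0.0, -0.0, 0.0], -1]
[[0.013, -0.146, -0.009], [-0.0, -0.0, 0.0], -1]
[[0.013, -0.146, -0.009], [-0.0, -0.0, 0.0], -1]
[[0.012, -0.146, -0.009], [-0.0, -0.0, 0.0], -1]
```

View pics/w1.png

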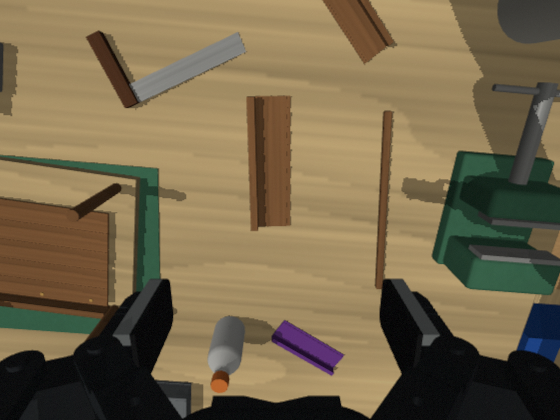

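The wrist view shows the meant kerb at columns 247–291, rows 96–230, with its upstand at the left. The cage base corner is at (158,168). On to the cage and stand.

Call:
drive_tool --rows '[[[0.013, -0.146, -0.009], [0, 0, 0], -1], [[0.013, -0.146, -0.009], [0, 0, 0], -1], [[0.013, -0.146, -0.009], [0, 0, 0], -1], [[0.013, -0.146, -0.009], [0, 0, 0], -1], [[0.013, -0.146, -0.009], [0, 0, 0], -1], [[0.013, -0.146, -0.009], [0, 0, 0], -1], [[0.013, -0.146, -0.009], [0, 0, 0], -1], [[0.013, -0.146, -0.009], [0, 0, 0], -1]]'

```text
time_s: 3.75
tcp_pos: [0.4402, -0.0222, 0.3413]
eef_rot: [0.0, -0.046, 0.999, 0.0]
wrist_force: [0.6, 0.7, -0.0]
grip_width: 0.0854
grasp_force: 0.0
```

Run:
```python
from plan import *
w=ctrl.get_image("wrist");np.savez("w2.npz",**{k:w[k] for k in("img","fov_y","cx","cy","world_from_camera")})
save(w,"w2.png")
for t in ["post","bore","kerb_home","leaf_edge","cage_base","stand"]:
    print(t,[(np.round(r["at"],1).tolist(),round(r["confidence"],2),at_z(w,r["at"],{"post":.016,"leaf_edge":.025,"cage_base":0,"stand":0}.get(t,.018))) for r in ctrl.landmark_of(w,t)])
for r in ctrl.cut_out(w,"stand")[:1]:
    print(r["box"])
plan([.50,-.24,.25],104,8)
```

```text
post [([71.2, 185.5], 0.81, array([ 0.5146, -0.3019,  0.016 ]))]
bore [([229.6, 185.4], 0.71, array([ 0.4938, -0.081 ,  0.018 ]))]
kerb_home [([300.0, 197.5], 0.96, array([0.5023, 0.0186, 0.018 ])), ([118.1, 318.8], 0.26, array([ 0.7279, -0.2459,  0.018 ]))]
leaf_edge [([299.5, 222.6], 0.77, array([0.5373, 0.0214, 0.025 ])), ([117.6, 317.8], 0.39, array([ 0.7208, -0.2435,  0.025 ])), ([531.9, 182.8], 0.21, array([0.4506, 0.3318, 0.025 ]))]
cage_base [([292.7, 253.2], 0.93, array([0.5975, 0.0191, 0.    ]))]
stand [([76.0, 182.5], 0.89, array([ 0.5145, -0.3036,  0.    ]))]
[22.9, 117.5, 112.8, 248.2]
n 8 dist [ 0.0596 -0.2197 -0.0912] tilt/turn [ 0.019  -0.0104 -8.7339]
[[-0.016, -0.093, 0.038], [0.0, -0.0, -0.012], -1]
[[-0.015, -0.094, 0.038], [0.0, -0.0, -0.012], -1]
[[-0.013, -0.094, 0.038], [0.0, -0.0, -0.012], -1]
[[-0.011, -0.094, 0.038], [0.0, -0.0, -0.012], -1]
[[-0.009, -0.094, 0.038], [0.0, -0.0, -0.012], -1]
[[-0.007, -0.095, 0.038], [0.0, -0.0, -0.012], -1]
[[-0.006, -0.095, 0.038], [0.0, -0.0, -0.012], -1]
[[-0.004, -0.095, 0.038], [0.0, -0.0, -0.012], -1]
```

View pics/w2.png

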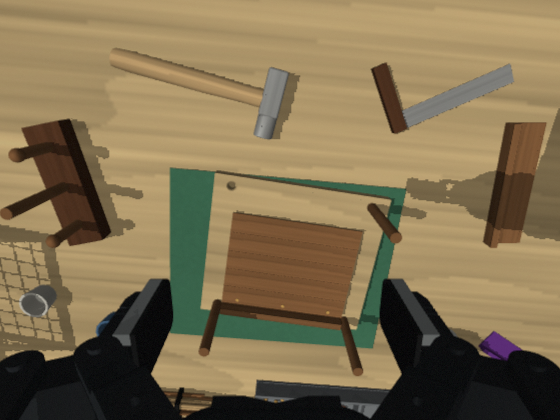

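The wrist view shows the bore at (231,185), the deck's front edge running from (217,172) to (392,201), the leaf's front edge from (234,212) to (364,230), and the post in the stand's middle bore with its top at (6,212). Next I'll refine the base pose from edges and corners while moving to the stand.

Call:
drive_tool --rows '[[[-0.016, -0.093, 0.038], [0, 0, -0.012], -1], [[-0.015, -0.094, 0.038], [0, 0, -0.012], -1], [[-0.013, -0.094, 0.038], [0, 0, -0.012], -1], [[-0.011, -0.094, 0.038], [0, 0, -0.012], -1], [[-0.009, -0.094, 0.038], [0, 0, -0.012], -1], [[-0.007, -0.095, 0.038], [0, 0, -0.012], -1], [[-0.006, -0.095, 0.038], [0, 0, -0.012], -1], [[-0.004, -0.095, 0.038], [0, 0, -0.012], -1]]'

```text
time_s: 5.15
tcp_pos: [0.5004, -0.241, 0.2496]
eef_rot: [-0.0, -0.121, 0.993, 0.0]
wrist_force: [-0.4, -0.0, -0.4]
grip_width: 0.0854
grasp_force: 0.0
```

Run:
```python
from plan import *
w=dict(np.load("w2.npz"))
for nm,uv,z in [("deckFR",(217,172),.018),("leafFR",(234,212),.029),("leafFL",(364,230),.029),("bore",(231,185.5),.018),("postFL base",(396,239),.018),("postFLtop",(372,207),.13),("RRbase",(218,303),.018),("RLbase",(345,320),.018)]:
    print(nm,at_z(w,uv,z))
w=ctrl.get_image("wrist");save(w,"w3.png")
t=ctrl.get_image("top");s=ctrl.get_image("scene")
print("post",[(np.round(r["at"],1).tolist(),round(r["confidence"],2),at_z(w,r["at"],.016)) for r in ctrl.landmark_of(w,"post")])
for p in(w,t,s):
  for r in ctrl.cut_out(p,"post")[:2]: print(r["confidence"],r["box"])
for n,p in(("top",t),("scene",s)):
  for k in("bore","post"):
    print(n,k,[(np.round(r["at"],1).tolist(),round(r["confidence"],2),at_z(p,r["at"],.016)) for r in ctrl.landmark_of(p,k)])
```

```text
deckFR [ 0.4763 -0.0992  0.018 ]
leafFR [ 0.5285 -0.0718  0.029 ]
leafFL [0.5387 0.1134 0.029 ]
bore [ 0.4937 -0.0791  0.018 ]
postFL base [0.5526 0.1656 0.018 ]
postFLtop [0.4731 0.0877 0.13  ]
RRbase [ 0.6846 -0.0895  0.018 ]
RLbase [0.6974 0.1123 0.018 ]
post [([217.7, 161.8], 0.77, array([ 0.513 , -0.3035,  0.016 ]))]
0.59 [185.9, 159.6, 217.1, 197.3]
0.42 [203.3, 128.1, 223.4, 150.4]
0.51 [128.7, 209.3, 148.5, 257.3]
0.31 [337.5, 175.7, 388.6, 206.0]
top bore [([330.4, 216.9], 0.72, array([ 0.4892, -0.0914,  0.016 ]))]
top post []
scene bore [([236.5, 226.1], 0.86, array([ 0.4845, -0.0758,  0.016 ]))]
scene post [([144.0, 257.9], 0.83, array([ 0.5081, -0.3078,  0.016 ])), ([236.6, 226.2], 0.38, array([ 0.485 , -0.0758,  0.016 ]))]
```

View pics/w3.png

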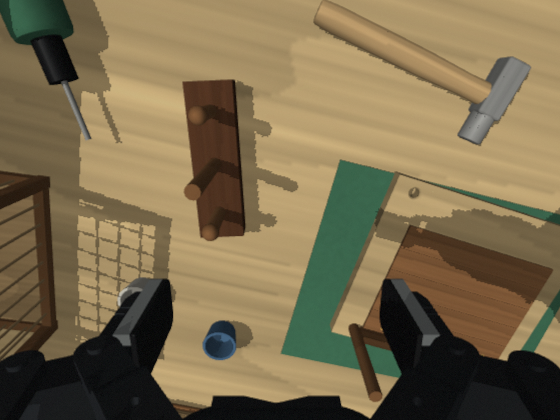

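The view shows the stand top with corners (183,82), (234,80), (244,235) and (197,236). The post top disc is at about (193,190) and the bore is at (414,192).

Run:
```python
from plan import *
w=ctrl.get_image("wrist")
c=np.array([at_z(w,q,.03) for q in [(183,82),(234,80),(243,235),(197,236)]])
print(c,c.mean(0)); a=c[3]+c[2]-c[0]-c[1];print("yaw",np.degrees(np.arctan2(a[1],a[0])))
print("top",at_z(w,(193,190),.142),"shoulder",at_z(w,(229,161),.03),"bore",at_z(w,(414,192),.018))
im=w["img"][175:210,170:240];save(w,"c2.png",(165,140,245,210),8)
for r in ctrl.cut_out(w,"post")[:1]:
    m=r["mask"];v,u=np.where(m);print(r["confidence"],r["box"],[u[u<200].mean(),v[u<200].mean()],u.min(),v[u==u.min()])
plan([.513,-.304,.18],102)
```

```text
[[ 0.438  -0.3515  0.03  ]
 [ 0.4239 -0.3019  0.03  ]
 [ 0.5866 -0.2576  0.03  ]
 [ 0.6005 -0.3089  0.03  ]] [ 0.5122 -0.305   0.03  ]
yaw 14.963616815648646
top [ 0.5104 -0.3043  0.142 ] shoulder [ 0.5058 -0.2904  0.03  ] bore [ 0.4931 -0.0791  0.018 ]
0.69 [184.6, 158.4, 220.0, 199.7] [np.float64(192.79872204472844), np.float64(187.9968051118211)] 184 [188 189 190 191 192 193 194]
n 2 dist [ 0.0132 -0.0629 -0.0704] tilt/turn [-0.0202  0.0242  1.8167]
[[0.004, -0.107, 0.117], [-0.0, 0.0, 0.01], -1]
[[0.002, -0.107, 0.117], [-0.0, 0.0, 0.01], -1]
```

View pics/c2.png

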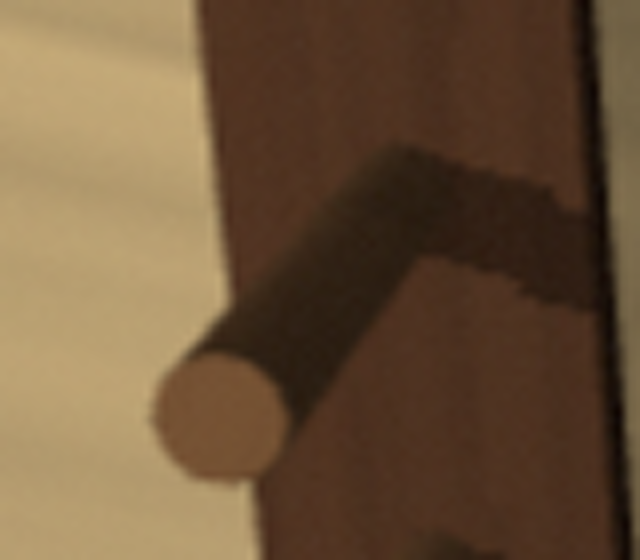

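Post axis is at (0.512,-0.305), which agrees with the stand centre. I'll descend to the grip.

Run:
```python
from plan import *
plan([.512,-.305,.098],105,5)
```

```text
n 5 dist [ 0.0122 -0.0639 -0.1524] tilt/turn [-0.0208  0.0237 -1.1833]
[[0.002, -0.043, 0.102], [-0.0, 0.0, -0.003], -1]
[[0.002, -0.043, 0.102], [-0.0, 0.0, -0.003], -1]
[[0.003, -0.043, 0.102], [-0.0, 0.0, -0.003], -1]
[[0.003, -0.043, 0.102], [-0.0, 0.0, -0.003], -1]
[[0.003, -0.043, 0.102], [-0.0, 0.0, -0.003], -1]
```

Call:
drive_tool --rows '[[[0.006, -0.107, 0.05], [0, 0, -0.006], -1], [[0.007, -0.108, 0.05], [0, 0, -0.007], -1], [[0, 0, 0.102], [0, 0, 0], -1], [[0, 0, 0.102], [0, 0, 0], -1], [[0, 0, 0.102], [0, 0, 0], -1], [[0, 0, 0.102], [0, 0, 0], -1], [[0, 0, 0], [0, 0, 0], -1], [[0, 0, 0], [0, 0, 0], 1]]' --force 40

```text
time_s: 6.8
tcp_pos: [0.5122, -0.3053, 0.0991]
eef_rot: [0.001, -0.13, 0.991, -0.0]
wrist_force: [-0.3, -1.0, 0.7]
grip_width: 0.0697
grasp_force: 0.0
```

Call:
drive_tool --rows '[[[0, 0, 0], [0, 0, 0], 1], [[0, 0, 0], [0, 0, 0], 1], [[0, 0, 0], [0, 0, 0], 1], [[0, 0, 0], [0, 0, 0], 1], [[0, 0, -0.02], [0, 0, 0], 1], [[0, 0, -0.08], [0, 0, 0], 1], [[0, 0, -0.12], [0, 0, 0], 1], [[0, 0, -0.05], [0, 0, 0], 1]]' --force 40

```text
time_s: 7.8
tcp_pos: [0.5125, -0.3055, 0.1813]
eef_rot: [0.001, -0.13, 0.991, -0.001]
wrist_force: [0.2, -1.0, -0.3]
grip_width: 0.0121
grasp_force: 39.1
```

Run:
```python
from plan import *
w=ctrl.get_image("wrist");s=ctrl.state();print(s["grip_width"],s["grasp_force"],s["tcp_pos"])
a=w["img"];b=ctrl.get_image("scene");
cv2.imwrite("pics/c3.png",np.hstack([cv2.resize(a,(480,360)),cv2.resize(b["img"][120:300,80:240],(320,360))])[:,:,::-1])
```

```text
0.012452571803184907 39.103227853775024 [ 0.5129 -0.3058  0.1826]
```

View pics/c3.png

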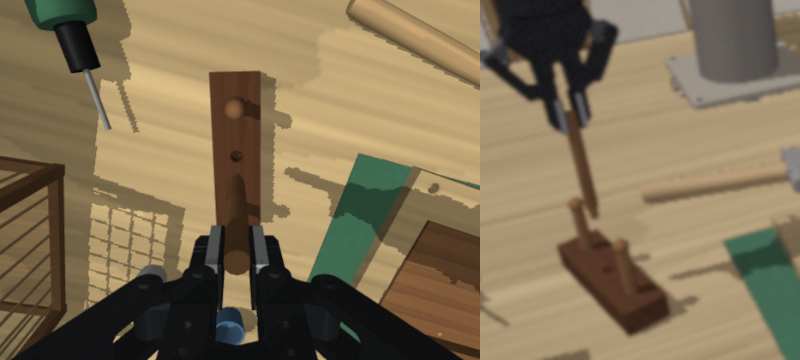

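The post is held, and the empty stand bore shows at full-picture pixel (274,183). I can align visually: bring the cage bore to the same relative spot in the wrist view.

```bash
cat >> plan.py <<'E'
def bore_px(w,g,r=9):
    """dark blob centroid near pixel g"""
    u,v=map(int,g); c=cv2.cvtColor(w["img"],cv2.COLOR_RGB2GRAY)[v-r:v+r+1,u-r:u+r+1].astype(float)
    t=(np.median(c)+c.min())/2; m=(c<t).astype(np.uint8)
    n,l,st,ce=cv2.connectedComponentsWithStats(m)
    k=1+np.argmax(st[1:,4]); wt=(t-c)*(l==k); yy,xx=np.mgrid[0:2*r+1,0:2*r+1]
    return [u-r+(xx*wt).sum()/wt.sum(),v-r+(yy*wt).sum()/wt.sum()],st[k]
E
python3 - <<'E'
from plan import *
w=ctrl.get_image("wrist");s=ctrl.state()
px,st=bore_px(w,(275,182));print(px,st)
B=at_z(w,px,.03);q=s["eef_rot"];R=Rn.from_quat([q[1],q[2],q[3],q[0]])
print("B",B,"tcp",s["tcp_pos"],"toolframe",R.inv().apply(s["tcp_pos"]-B))
plan([.493,-.080,.173],105,8,1)
E
```

```text
[np.float64(273.74375821287776), np.float64(185.0867279894875)] [ 3  8 13  8 55]
B [ 0.5153 -0.3061  0.03  ] tcp [ 0.5118 -0.3051  0.1789] toolframe [ 0.003   0.0018 -0.149 ]
n 8 dist [-0.0188  0.2251 -0.0059] tilt/turn [-0.0488  0.0394 -0.0321]
[[-0.017, 0.093, 0.002], [-0.0, 0.0, -0.0], 1]
[[-0.017, 0.093, 0.002], [-0.0, 0.0, -0.0], 1]
[[-0.017, 0.093, 0.002], [-0.0, 0.0, -0.0], 1]
[[-0.017, 0.093, 0.002], [-0.0, 0.0, -0.0], 1]
[[-0.017, 0.093, 0.002], [-0.0, 0.0, -0.0], 1]
[[-0.017, 0.093, 0.002], [-0.0, 0.0, -0.0], 1]
[[-0.017, 0.093, 0.002], [-0.0, 0.0, -0.0], 1]
[[-0.017, 0.093, 0.002], [-0.0, 0.0, -0.0], 1]
```

Call:
drive_tool --rows '[[[-0.017, 0.093, -0.06], [0, 0, 0], 1], [[-0.017, 0.093, 0], [0, 0, 0], 1], [[-0.017, 0.093, 0], [0, 0, 0], 1], [[-0.017, 0.093, 0], [0, 0, 0], 1], [[-0.017, 0.093, 0], [0, 0, 0], 1], [[-0.017, 0.093, 0], [0, 0, 0], 1], [[-0.017, 0.093, 0], [0, 0, 0], 1], [[-0.017, 0.093, 0.07], [0, 0, 0], 1]]'

```text
time_s: 8.95
tcp_pos: [0.4934, -0.0779, 0.1751]
eef_rot: [0.0, -0.13, 0.991, -0.0]
wrist_force: [0.4, -0.6, -0.7]
grip_width: 0.0124
grasp_force: 39.1
```

Run:
```python
from plan import *
for i in range(3):
    w=ctrl.get_image("wrist");s=ctrl.state()
    q=s["eef_rot"];R=Rn.from_quat([q[1],q[2],q[3],q[0]])
    g=proj(w,R.apply([-.003,-.0018,0])+np.r_[s["tcp_pos"][:2],.018]);
    try:
        px,st=bore_px(w,g,14)
        B=at_z(w,px,.018)
        print(g,px,st,"B",B,"tcp",s["tcp_pos"],"toolframe",R.inv().apply(s["tcp_pos"]-B))
    except Exception as e: print(g,e)
save(w,"c4.png",(150,80,410,260),3)
```

```text
[np.float64(277.16102349285984), np.float64(182.56381743260545)] [np.float64(271.96611026808296), np.float64(182.33383915022762)] [  4   7  13  12 117] B [ 0.4953 -0.08    0.018 ] tcp [ 0.491  -0.0743  0.1707] toolframe [ 0.0034  0.0073 -0.1527]
[np.float64(270.3788061565648), np.float64(185.45098433632126)] [np.float64(266.58865422396855), np.float64(185.75024557956777)] [  6   7  13  13 120] B [ 0.4952 -0.08    0.018 ] tcp [ 0.4906 -0.0758  0.1713] toolframe [ 0.0041  0.0059 -0.1532]
[np.float64(270.2119651249285), np.float64(186.6078176241492)] [np.float64(268.04417670682733), np.float64(186.5331325301205)] [  7   7  13  13 119] B [ 0.4952 -0.0801  0.018 ] tcp [ 0.4914 -0.0772  0.1726] toolframe [ 0.0036  0.0042 -0.1546]
```

View pics/c4.png

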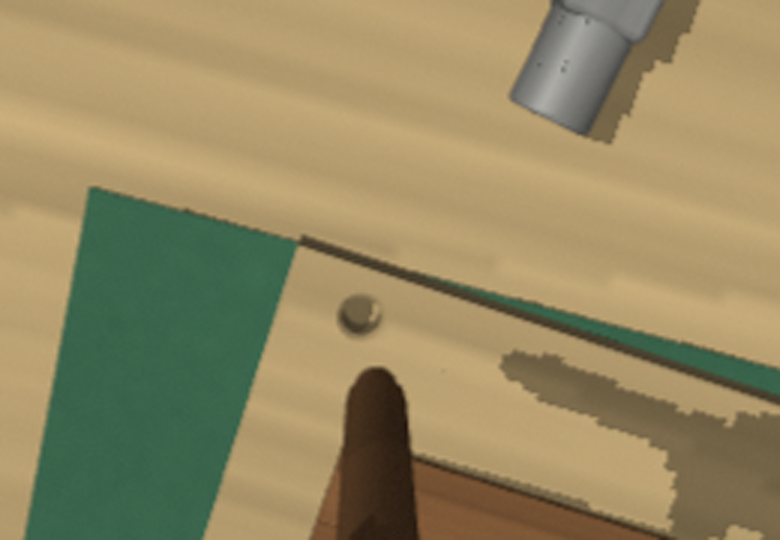

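The bore mouth is at picture pixel (269.8,184.8) and the post tip at about (275.5,204). The arm was still settling, so I'll wait and re-measure using the camera's own synchronous pose.

Call:
drive_tool --rows '[[[0, 0, 0], [0, 0, 0], 1], [[0, 0, 0], [0, 0, 0], 1], [[0, 0, 0], [0, 0, 0], 1], [[0, 0, 0], [0, 0, 0], 1], [[0, 0, 0], [0, 0, 0], 1], [[0, 0, 0], [0, 0, 0], 1], [[0, 0, 0], [0, 0, 0], 1], [[0, 0, 0], [0, 0, 0], 1]]'

```text
time_s: 10.1
tcp_pos: [0.4933, -0.0787, 0.1757]
eef_rot: [-0.0, -0.13, 0.991, -0.0]
wrist_force: [0.2, 0.2, -0.2]
grip_width: 0.012
grasp_force: 39.1
```

Run:
```python
from plan import *
for i in range(3):
    w=ctrl.get_image("wrist");s=ctrl.state()
    q=s["eef_rot"];R=Rn.from_quat([q[1],q[2],q[3],q[0]])
    px,st=bore_px(w,(270,186),14)
    T=np.array(w["world_from_camera"])
    print(px,st,"tcp",s["tcp_pos"],"B",at_z(w,px,.018),"cam-tcp",R.inv().apply(T[:3,3]-s["tcp_pos"]))
tcp=T[:3,3]-R.apply([.0827,.0008,-.1674])
print("synctcp",tcp,"tip proj",proj(w,tcp+R.apply([0,0,.082])),"bore goal px",proj(w,np.r_[tcp[:2],.018]))
save(w,"c5.png",(230,150,310,220),8)
```

```text
[np.float64(272.83830134748877), np.float64(182.11596570028584)] [ 12   3  13  13 118] tcp [ 0.4933 -0.0787  0.1757] B [ 0.4948 -0.08    0.018 ] cam-tcp [ 0.0819  0.0013 -0.1674]
[np.float64(272.84757600657355), np.float64(182.1368118323747)] [ 12   3  13  13 118] tcp [ 0.4933 -0.0787  0.1757] B [ 0.4949 -0.08    0.018 ] cam-tcp [ 0.082   0.0013 -0.1674]
[np.float64(272.8254934901302), np.float64(182.1797564048719)] [ 12   3  13  13 118] tcp [ 0.4933 -0.0787  0.1757] B [ 0.4949 -0.08    0.018 ] cam-tcp [ 0.082   0.0014 -0.1674]
synctcp [ 0.4939 -0.078   0.1757] tip proj [np.float64(274.99061625674995), np.float64(207.63528790299426)] bore goal px [np.float64(275.23050812751086), np.float64(181.73076084591457)]
```

View pics/c5.png

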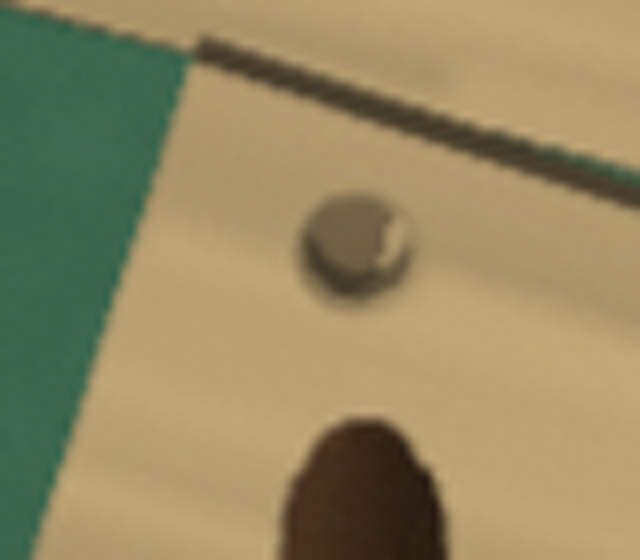

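Bore centre is at about (274.6,181.1) against a goal of (275.4,181.7), so I need a correction under 1 mm before going down.

Call:
drive_tool --rows '[[[0.002, -0.003, 0.05], [0, 0, 0], 1], [[0, 0, 0.08], [0, 0, 0], 1], [[0, 0, 0.06], [0, 0, 0], 1], [[0, 0, 0.02], [0, 0, 0], 1], [[0, 0, 0.01], [0, 0, 0], 1], [[0, 0, 0], [0, 0, 0], 1], [[0, 0, 0.01], [0, 0, 0], 1], [[0, 0, 0.01], [0, 0, 0], 1]]'

```text
time_s: 11.25
tcp_pos: [0.4934, -0.0798, 0.104]
eef_rot: [0.0, -0.13, 0.991, -0.0]
wrist_force: [-0.0, 0.2, -0.9]
grip_width: 0.0121
grasp_force: 39.1
```

Call:
drive_tool --rows '[[[0, 0, 0.01], [0, 0, 0], 1], [[0, 0, 0.01], [0, 0, 0], 1], [[0, 0, 0.01], [0, 0, 0], 1], [[0, 0, 0.01], [0, 0, 0], 1], [[0, 0, 0.01], [0, 0, 0], 1], [[0, 0, 0.008], [0, 0, 0], 1], [[0, 0, 0], [0, 0, 0], 1], [[0, 0, 0], [0, 0, 0], 1]]'

```text
time_s: 12.25
tcp_pos: [0.4932, -0.0798, 0.0865]
eef_rot: [0.0, -0.13, 0.991, -0.0]
wrist_force: [-0.3, 0.3, 2.7]
grip_width: 0.0122
grasp_force: 39.3
```

It went in: the tip would have stopped at z≈0.10 had it missed. I'll nudge it down, then release.

Call:
drive_tool --rows '[[[0, 0, 0.004], [0, 0, 0], 1], [[0, 0, 0], [0, 0, 0], 1], [[0, 0, 0], [0, 0, 0], 1], [[0, 0, 0], [0, 0, 0], 1], [[0, 0, 0], [0, 0, 0], 1], [[0, 0, 0], [0, 0, 0], 1], [[0, 0, 0], [0, 0, 0], 1], [[0, 0, 0], [0, 0, 0], 1]]'

```text
time_s: 13.25
tcp_pos: [0.494, -0.0799, 0.0863]
eef_rot: [0.001, -0.13, 0.991, -0.0]
wrist_force: [-0.8, 0.9, 7.4]
grip_width: 0.0121
grasp_force: 39.9
```

Call:
drive_tool --rows '[[[0, 0, 0], [0, 0, 0], -1], [[0, 0, 0], [0, 0, 0], -1], [[0, 0, 0], [0, 0, 0], -1], [[0, 0, 0], [0, 0, 0], -1], [[0, 0, -0.08], [0, 0, 0], -1], [[0, 0, -0.15], [0, 0, 0], -1], [[0, 0, -0.2], [0, 0, 0], -1], [[0, 0, -0.2], [0, 0, 0], -1]]'

```text
time_s: 14.25
tcp_pos: [0.4925, -0.0796, 0.2756]
eef_rot: [-0.0, -0.13, 0.991, 0.0]
wrist_force: [1.2, 0.2, -0.6]
grip_width: 0.0855
grasp_force: 0.0
```

Run:
```python
from plan import *
w=ctrl.get_image("wrist");t=ctrl.get_image("top");s=ctrl.get_image("scene")
for n,p in(("w",w),("top",t),("scene",s)):
    print(n,[(np.round(r["at"],1).tolist(),round(r["confidence"],2),at_z(p,r["at"],.004)) for r in ctrl.landmark_of(p,"post")],[(r["box"],round(r["confidence"],2)) for r in ctrl.cut_out(p,"post")], "expected top px",proj(p,[.494,-.080,.13]),"base",proj(p,[.494,-.080,.018]))
plan([.46,.30,.25],93,8)
```

```text
w [([274.4, 157.5], 0.82, array([ 0.492 , -0.0804,  0.004 ]))] [([269.9, 158.9, 282.7, 192.5], 0.57), ([208.2, 141.9, 482.2, 399.6], 0.42)] expected top px [np.float64(273.70738236718154), np.float64(185.757839092423)] base [np.float64(274.273304526154), np.float64(161.35623918060406)]
top [] [] expected top px [np.float64(331.80833231733294), np.float64(209.89513336499851)] base [np.float64(326.81405695659384), np.float64(215.2761319196871)]
scene [([235.3, 230.2], 0.71, array([ 0.4833, -0.0797,  0.004 ]))] [([336.0, 175.1, 389.2, 207.9], 0.59), ([229.3, 188.3, 239.5, 228.8], 0.57)] expected top px [np.float64(232.14224701013524), np.float64(188.34758588165644)] base [np.float64(236.19064948293098), np.float64(227.75471734149968)]
n 8 dist [-0.0321  0.3795 -0.0222] tilt/turn [ 0.072  -0.1661 11.9671]
[[-0.028, 0.156, 0.009], [0.0, -0.0, 0.017], -1]
[[-0.024, 0.157, 0.009], [0.0, -0.0, 0.017], -1]
[[-0.02, 0.157, 0.009], [0.0, -0.0, 0.017], -1]
[[-0.016, 0.158, 0.009], [0.0, -0.0, 0.017], -1]
[[-0.011, 0.158, 0.009], [0.0, -0.0, 0.017], -1]
[[-0.007, 0.159, 0.009], [0.0, -0.0, 0.017], -1]
[[-0.003, 0.159, 0.009], [0.0, -0.0, 0.017], -1]
[[0.001, 0.159, 0.009], [0.0, -0.0, 0.017], -1]
```

The post is seated: 7.4 N reaction with no further travel, and it stands at the expected pixels in the wrist and scene views. On to the kerb.

Call:
drive_tool --rows '[[[-0.028, 0.156, 0.009], [0, 0, 0.017], -1], [[-0.024, 0.157, 0.009], [0, 0, 0.017], -1], [[-0.02, 0.157, 0.009], [0, 0, 0.017], -1], [[-0.016, 0.158, 0.009], [0, 0, 0.017], -1], [[-0.011, 0.158, 0.009], [0, 0, 0.017], -1], [[-0.007, 0.159, 0.009], [0, 0, 0.017], -1], [[-0.003, 0.159, 0.009], [0, 0, 0.017], -1], [[0.001, 0.159, 0.009], [0, 0, 0.017], -1]]'

```text
time_s: 15.7
tcp_pos: [0.4608, 0.3013, 0.2511]
eef_rot: [-0.001, -0.023, 1.0, -0.0]
wrist_force: [1.2, -0.9, 0.5]
grip_width: 0.0853
grasp_force: 0.0
```

Call:
drive_tool --rows '[[[0, 0, 0], [0, 0, 0], -1], [[0, 0, 0], [0, 0, 0], -1], [[0, 0, 0], [0, 0, 0], -1], [[0, 0, 0], [0, 0, 0], -1], [[0, 0, 0], [0, 0, 0], -1], [[0, 0, 0], [0, 0, 0], -1], [[0, 0, 0], [0, 0, 0], -1], [[0, 0, 0], [0, 0, 0], -1]]'

```text
time_s: 16.7
tcp_pos: [0.4616, 0.3, 0.2525]
eef_rot: [-0.0, -0.024, 1.0, -0.0]
wrist_force: [-0.8, -0.8, 0.1]
grip_width: 0.0857
grasp_force: 0.0
```

Run:
```python
from plan import *
def edge(w,a,b,z,half=6,smooth=1.0):
    "subpixel strongest-gradient line between pixels a,b; world line at z"
    g=cv2.GaussianBlur(cv2.cvtColor(w["img"],cv2.COLOR_RGB2GRAY),(0,0),smooth).astype(np.float32)
    a=np.array(a,float);b=np.array(b,float);d=(b-a)/np.linalg.norm(b-a);n=np.array([-d[1],d[0]])
    pts=[]
    for t in np.linspace(.05,.95,60):
        o=np.arange(-half,half+.01,.25);q=(a+t*(b-a))[None]+o[:,None]*n
        v=cv2.remap(g,q[:,0].astype(np.float32)[None],q[:,1].astype(np.float32)[None],cv2.INTER_LINEAR)[0]
        k=np.argmax(abs(np.gradient(v)));pts.append(q[k])
    W=np.array([at_z(w,p,z)[:2] for p in pts],np.float32)
    L=cv2.fitLine(W,cv2.DIST_HUBER,0,.001,.001).ravel();r=(W-L[2:])@[-L[1],L[0]]
    return L,np.degrees(np.arctan2(L[1],L[0])),np.abs(r).mean()
w2=dict(np.load("w2.npz"))
print("leaf",edge(w2,(236,212),(362,230),.029)); print("deck",edge(w2,(240,176),(360,196),.018))
w=ctrl.get_image("wrist");np.savez("w4.npz",**{k:w[k] for k in("img","fov_y","cx","cy","world_from_camera")})
print(ctrl.state()["tcp_pos"])
for t in ["kerb","kerb_tip"]:
    print(t,[(np.round(r["at"],1).tolist(),round(r["confidence"],2),at_z(w,r["at"],0)) for r in ctrl.landmark_of(w,t)])
for r in ctrl.cut_out(w,"kerb")[:1]:
    c=cv2.findContours(r["mask"].astype(np.uint8),0,2)[0];c=max(c,key=cv2.contourArea)
    m=cv2.minAreaRect(c);bp=cv2.boxPoints(m);print(r["box"],m,bp.tolist())
    bp=bp[np.argsort(bp[:,0])]; L=sorted(bp[:2],key=lambda p:p[1]);Rr=sorted(bp[2:],key=lambda p:p[1])
    print("tip edge",edge(w,Rr[0],Rr[1],.0025));print("upstand left edge top .022",edge(w,L[0],L[1],.022),"bottom",edge(w,L[0],L[1],0))
    for nm,p,z in[("UL",L[0],.022),("LL",L[1],.022),("UR",Rr[0],.0025),("LR",Rr[1],.0025)]: print(nm,at_z(w,p,z))
    row=cv2.cvtColor(w["img"],cv2.COLOR_RGB2GRAY);cy=int((L[0][1]+L[1][1])/2);x0,x1=int(bp[0,0])-6,int(bp[3,0])+6
    print(cy,x0,row[cy-8:cy+9,x0:x1].mean(0).astype(int).tolist())
```

```text
leaf (array([0.0632, 0.998 , 0.5329, 0.0254], dtype=float32), np.float32(86.37815), np.float32(0.00039944373))
deck (array([0.0681, 0.9977, 0.4863, 0.0374], dtype=float32), np.float32(86.094246), np.float32(0.0004937714))
[0.4616 0.3    0.2525]
kerb [([334.8, 375.5], 0.9, array([0.7688, 0.4004, 0.    ])), ([272.2, 163.5], 0.88, array([0.4645, 0.2968, 0.    ]))]
kerb_tip [([318.7, 158.2], 0.95, array([0.4557, 0.3506, 0.    ])), ([346.3, 359.2], 0.67, array([0.7394, 0.4138, 0.    ]))]
[298.3, 345.9, 384.2, 399.3] ((340.6495666503906, 369.07012939453125), (81.6074447631836, 28.717897415161133), 27.718503952026367) [[297.849609375, 362.8023376464844], [311.20709228515625, 337.3800354003906], [383.44952392578125, 375.3379211425781], [370.092041015625, 400.7602233886719]]
tip edge (array([ 0.9469, -0.3216,  0.7851,  0.461 ], dtype=float32), np.float32(-18.758112), np.float32(0.001537644))
upstand left edge top .022 (array([ 0.8932, -0.4497,  0.7102,  0.3512], dtype=float32), np.float32(-26.726675), np.float32(0.0006985108)) bottom (array([ 0.8931, -0.4498,  0.7285,  0.3542], dtype=float32), np.float32(-26.729336), np.float32(0.0007371416))
UL [0.6879 0.358  0.022 ]
LL [0.7296 0.3433 0.022 ]
UR [0.7629 0.4693 0.0025]
LR [0.8101 0.4562 0.0025]
350 291 [85, 85, 85, 85, 87, 90, 91, 95, 99, 96, 93, 89, 87, 87, 86, 83, 79, 76, 73, 69, 65, 63, 65, 66, 67, 67, 66, 67, 67, 67, 69, 71, 73, 74, 77, 80, 80, 83, 86, 87, 90, 93, 94, 96, 95, 98, 101, 101, 104, 108, 109, 111, 112, 115, 118, 121, 121, 125, 128, 130, 133, 134, 135, 134, 135, 134, 134, 135, 135, 135, 135, 134, 135, 135, 135, 135, 135, 135, 135, 135, 135, 135, 135, 136, 136, 136, 136, 135, 135, 134, 134, 134, 134, 134, 134, 134, 132, 122]
```

Run:
```python
from plan import *
w=ctrl.get_image("wrist")
r=min(ctrl.cut_out(w,"kerb"),key=lambda r:abs(r["box"][1]-80)+abs(r["box"][0]-265))
c=cv2.findContours(r["mask"].astype(np.uint8),0,2)[0];c=max(c,key=cv2.contourArea)
bp=cv2.boxPoints(cv2.minAreaRect(c));bp=bp[np.argsort(bp[:,0])];print(r["box"],bp.tolist(),"h0.002",[at_z(w,p,.002)[:2].round(4).tolist() for p in bp])
g=cv2.cvtColor(w["img"],cv2.COLOR_RGB2GRAY)
L=min(b for b in [r["box"][0]]);R=r["box"][2];t,b=r["box"][1],r["box"][3]
pp=[]
for f in(.2,.35,.5,.65,.8):
    v=int(t+f*(b-t));row=g[v-2:v+3,int(L)-8:int(R)+9].mean(0);print(v,int(L)-8,row.astype(int).tolist())
```

```text
[265.5, 79.0, 319.9, 239.6] [[266.2367248535156, 80.4834976196289], [271.6221008300781, 239.35177612304688], [316.9580993652344, 78.7641372680664], [322.3434753417969, 237.63241577148438]] h0.002 [[0.3734, 0.2864], [0.5598, 0.3004], [0.369, 0.3412], [0.5545, 0.3634]]
111 257 [150, 149, 150, 150, 150, 150, 150, 150, 150, 150, 148, 117, 90, 87, 87, 86, 86, 86, 85, 84, 61, 48, 50, 50, 52, 53, 55, 53, 51, 51, 57, 74, 79, 79, 79, 84, 87, 90, 90, 87, 84, 83, 83, 84, 85, 86, 87, 87, 85, 86, 89, 90, 89, 89, 88, 87, 85, 88, 89, 87, 83, 91, 133, 150, 149, 149, 150, 149, 150, 149, 149]
135 257 [151, 151, 152, 151, 152, 152, 152, 152, 152, 152, 152, 152, 123, 94, 89, 88, 88, 87, 87, 87, 86, 64, 49, 50, 50, 51, 53, 52, 51, 49, 49, 69, 78, 77, 78, 83, 86, 87, 88, 88, 86, 84, 83, 83, 84, 85, 85, 87, 85, 84, 86, 88, 89, 89, 87, 87, 86, 88, 87, 87, 84, 92, 139, 157, 157, 157, 158, 158, 158, 158, 158]
159 257 [149, 149, 146, 144, 142, 142, 142, 141, 142, 141, 141, 142, 142, 120, 91, 86, 88, 88, 88, 87, 87, 87, 66, 50, 50, 50, 51, 52, 52, 50, 48, 49, 69, 77, 75, 77, 83, 86, 87, 86, 85, 84, 84, 85, 84, 84, 85, 86, 85, 83, 82, 86, 87, 88, 88, 86, 86, 86, 80, 82, 85, 87, 130, 148, 148, 148, 148, 148, 148, 148, 148]
183 257 [147, 147, 148, 147, 148, 147, 147, 147, 147, 147, 147, 147, 147, 147, 138, 105, 83, 82, 85, 88, 88, 86, 87, 68, 52, 51, 51, 51, 52, 51, 50, 48, 64, 74, 75, 73, 77, 83, 85, 86, 85, 85, 86, 84, 84, 83, 85, 86, 86, 83, 82, 83, 85, 86, 88, 87, 86, 85, 70, 76, 84, 86, 115, 134, 143, 146, 146, 146, 145, 146, 146]
207 257 [145, 145, 145, 145, 145, 145, 144, 145, 144, 144, 144, 145, 145, 145, 144, 144, 114, 86, 83, 84, 82, 83, 85, 85, 70, 53, 50, 51, 52, 52, 52, 50, 49, 69, 77, 76, 73, 78, 82, 85, 85, 85, 84, 86, 86, 85, 85, 86, 87, 85, 82, 81, 82, 85, 88, 87, 86, 85, 73, 78, 84, 86, 86, 110, 130, 134, 134, 134, 134, 134, 134]
```

Run:
```python
from plan import *
w=dict(np.load("w4.npz"))
vs=[111,135,159,183,207]
for nm,us,z in[("topface centre",[272.5,273.5,274.55,275.9,277.05],.022),("topL",[268,269,270.1,271.8,273],.022),("topR",[277,278,279,280,281.1],.022),("tip",[318.7,318.7,318.8,319,320],.0025)]:
    W=np.array([at_z(w,p,z)[:2] for p in zip(us,vs)],np.float32)
    a,b=np.polyfit(W[:,0],W[:,1],1);print(nm,"y at x=.46",a*.46+b,"angle",np.degrees(np.arctan(a)),W.round(4).tolist())
g=cv2.cvtColor(w["img"],cv2.COLOR_RGB2GRAY)
for nm,u0,u1,r0,r1 in[("flange top",290,314,68,92),("up top",267,275,68,92),("flange bot",295,316,222,248),("up bot",275,281,225,250)]:
    print(nm,r0,g[r0:r1,u0:u1].mean(1).astype(int).tolist())
for v in(78,79,80,81,236,238,240): print(v,at_z(w,(275,v),.022),at_z(w,(305,v),.004))
```

```text
topface centre y at x=.46 0.2998788276399867 angle 5.377954458829726 [[0.40380001068115234, 0.2946999967098236], [0.42879998683929443, 0.2969000041484833], [0.45489999651908875, 0.29919999837875366], [0.4821000099182129, 0.3019999861717224], [0.5105000138282776, 0.30469998717308044]]
topL y at x=.46 0.2951044936890256 angle 5.472935734427158 [[0.4041000008583069, 0.289900004863739], [0.42910000681877136, 0.2919999957084656], [0.45509999990463257, 0.29429998993873596], [0.4823000133037567, 0.29739999771118164], [0.510699987411499, 0.30000001192092896]]
topR y at x=.46 0.30465234509447986 angle 5.2829182919558395 [[0.4036000072956085, 0.2994999885559082], [0.428600013256073, 0.301800012588501], [0.4546999931335449, 0.30410000681877136], [0.48190000653266907, 0.30660000443458557], [0.5102999806404114, 0.3093000054359436]]
tip y at x=.46 0.35113553277438175 angle 5.577605254036146 [[0.4025999903678894, 0.3458000123500824], [0.42879998683929443, 0.3479999899864197], [0.4562000036239624, 0.3504999876022339], [0.4846999943256378, 0.3531000018119812], [0.5144000053405762, 0.35690000653266907]]
flange top 68 [143, 141, 138, 137, 137, 137, 137, 137, 137, 137, 138, 137, 122, 95, 86, 86, 87, 86, 86, 87, 87, 87, 87, 87]
up top 68 [140, 138, 137, 137, 137, 138, 137, 138, 137, 137, 138, 137, 138, 132, 98, 84, 86, 85, 86, 86, 87, 87, 89, 90]
flange bot 222 [85, 85, 84, 84, 85, 84, 85, 84, 85, 85, 86, 114, 139, 146, 148, 151, 153, 153, 152, 150, 148, 145, 143, 141, 141, 142]
up bot 225 [85, 85, 84, 85, 85, 86, 85, 86, 85, 86, 87, 86, 86, 89, 91, 135, 147, 145, 142, 141, 141, 142, 142, 141, 140]
78 [0.3709 0.2958 0.022 ] [0.3689 0.328  0.004 ]
79 [0.3718 0.2959 0.022 ] [0.37   0.3281 0.004 ]
80 [0.3728 0.2959 0.022 ] [0.371  0.3282 0.004 ]
81 [0.3738 0.296  0.022 ] [0.372  0.3282 0.004 ]
236 [0.5467 0.304  0.022 ] [0.5525 0.3414 0.004 ]
238 [0.5493 0.3041 0.022 ] [0.5552 0.3416 0.004 ]
240 [0.5518 0.3042 0.022 ] [0.5579 0.3418 0.004 ]
```

Kerb pose: upstand centre (0.463,0.300), kerb x axis at 95.4°, length check 178 mm ✓, upstand 10 mm ✓. Base yaw is −3.7° and kerb_home is about (0.500,0.020).

Run:
```python
from plan import *
plan([.4628,.3002,.007],95.4,5)
```

```text
n 5 dist [ 0.0012  0.0002 -0.2455] tilt/turn [-0.0039 -0.0028 -2.668 ]
[[-0.001, 0.0, 0.164], [-0.0, -0.0, -0.006], -1]
[[-0.001, 0.0, 0.164], [-0.0, -0.0, -0.006], -1]
[[-0.001, 0.0, 0.164], [-0.0, -0.0, -0.006], -1]
[[-0.001, 0.0, 0.164], [-0.0, -0.0, -0.006], -1]
[[-0.001, 0.0, 0.164], [-0.0, -0.0, -0.006], -1]
```

Call:
drive_tool --rows '[[[-0.001, 0, 0.16], [0, 0, -0.006], -1], [[-0.001, 0, 0.16], [0, 0, -0.006], -1], [[-0.001, 0, 0.16], [0, 0, -0.006], -1], [[-0.001, 0, 0.16], [0, 0, -0.006], -1], [[0, 0, 0.1], [0, 0, -0.006], -1], [[0, 0, 0.05], [0, 0, 0], -1], [[0, 0, 0.028], [0, 0, 0], -1], [[0, 0, 0], [0, 0, 0], -1]]'

```text
time_s: 18.0
tcp_pos: [0.4633, 0.3003, 0.0077]
eef_rot: [0.0, -0.047, 0.999, 0.0]
wrist_force: [-0.6, -0.2, -0.3]
grip_width: 0.0853
grasp_force: 0.0
```

Run:
```python
from plan import *
s=ctrl.state();print(s["tcp_pos"],s["wrist_force"]);plan([.4628,.3002,.007],95.4,1)
```

```text
[0.4633 0.3003 0.0077] [-0.6035 -0.2012 -0.3265]
n 1 dist [-0.0005 -0.0001 -0.0007] tilt/turn [0.0165 0.0391 0.0189]
[[0.002, -0.0, 0.002], [0.0, 0.0, 0.0], -1]
```

Call:
drive_tool --rows '[[[0, 0, 0], [0, 0, 0], 1], [[0, 0, 0], [0, 0, 0], 1], [[0, 0, 0], [0, 0, 0], 1], [[0, 0, 0], [0, 0, 0], 1], [[0, 0, 0], [0, 0, 0], 1], [[0, 0, 0], [0, 0, 0], 1], [[0, 0, 0], [0, 0, 0], 1], [[0, 0, 0], [0, 0, 0], 1]]' --force 60

```text
time_s: 19.0
tcp_pos: [0.4628, 0.3, 0.0071]
eef_rot: [-0.0, -0.047, 0.999, -0.0]
wrist_force: [0.6, 0.7, 0.5]
grip_width: -0.0003
grasp_force: 0.0
```

Call:
drive_tool --rows '[[[0, 0, -0.02], [0, 0, 0], 1], [[0, 0, -0.1], [0, 0, 0], 1], [[0, 0, -0.15], [0, 0, 0], 1], [[0, 0, -0.15], [0, 0, 0], 1], [[0, 0, -0.15], [0, 0, 0], 1], [[0, 0, -0.05], [0, 0, 0], 1], [[0, 0, 0], [0, 0, 0], 1], [[0, 0, 0], [0, 0, 0], 1]]' --force 60

```text
time_s: 20.0
tcp_pos: [0.4619, 0.2995, 0.191]
eef_rot: [-0.001, -0.047, 0.999, -0.001]
wrist_force: [-0.7, -0.5, -0.4]
grip_width: 0.0001
grasp_force: 0.0
```

Run:
```python
from plan import *
s=ctrl.state();print(s["grip_width"],s["tcp_pos"])
w=ctrl.get_image("wrist")
for t in ["kerb","kerb_tip"]:
    print(t,[(np.round(r["at"],1).tolist(),round(r["confidence"],2)) for r in ctrl.landmark_of(w,t)])
for r in ctrl.cut_out(w,"kerb"): print(r["box"],r["confidence"])
# base frame target: kerb origin 40 mm in front of home
x=np.array([.9979,-.0645,0]);h=np.array([.49995,.0200,0])
p=h-.045*x+[0,0,.19];print(p);plan(p,-3.7,12,1)
```

```text
0.0001253239598636172 [0.4619 0.2995 0.191 ]
kerb [([274.8, 173.1], 0.9)]
kerb_tip [([325.1, 174.8], 0.95)]
[413.6, 0.0, 483.3, 36.7] 0.74
[2.2, 169.0, 121.5, 389.2] 0.16
[0.455  0.0229 0.19  ]
n 12 dist [-0.007  -0.2767 -0.0014] tilt/turn [-0.1713 -0.0543 99.1237]
[[0.009, -0.076, 0.0], [-0.0, -0.0, 0.092], 1]
[[-0.002, -0.077, 0.0], [-0.0, -0.0, 0.092], 1]
[[-0.013, -0.076, 0.0], [-0.0, -0.0, 0.092], 1]
[[-0.024, -0.073, 0.0], [-0.0, -0.0, 0.092], 1]
[[-0.034, -0.069, 0.0], [-0.0, -0.0, 0.092], 1]
[[-0.043, -0.063, 0.0], [-0.0, -0.0, 0.092], 1]
[[-0.052, -0.057, 0.0], [-0.0, -0.0, 0.092], 1]
[[-0.06, -0.048, 0.0], [-0.0, -0.0, 0.092], 1]
[[-0.066, -0.039, 0.0], [-0.0, -0.0, 0.092], 1]
[[-0.071, -0.029, 0.0], [-0.0, -0.0, 0.092], 1]
[[-0.075, -0.019, 0.0], [-0.0, -0.0, 0.092], 1]
[[-0.076, -0.008, 0.0], [-0.0, -0.0, 0.092], 1]
```

The grip missed: it shut to 0. I've used all 10 views, so I'll measure numerically where the kerb lies now.

Run:
```python
from plan import *
w=ctrl.get_image("wrist");t=ctrl.get_image("top");s=ctrl.get_image("scene")
w4=dict(np.load("w4.npz"))
for n,p in(("w",w),("top",t),("scene",s)):
  for k in["kerb","kerb_tip"]:
    print(n,k,[(np.round(r["at"],1).tolist(),round(r["confidence"],2),at_z(p,r["at"],0)[:2]) for r in ctrl.landmark_of(p,k)])
# warp wrist images to the ground plane z=.004, 1 mm/px, compare before/after
def bev(p,z,x0=.34,x1=.58,y0=.24,y1=.40):
    X,Y=np.meshgrid(np.arange(x0,x1,.001),np.arange(y0,y1,.001),indexing="ij")
    f=210/np.tan(np.radians(p["fov_y"])/2);T=np.array(p["world_from_camera"])
    c=(np.stack([X,Y,np.full_like(X,z)],-1)-T[:3,3])@T[:3,:3]
    return cv2.remap(cv2.cvtColor(p["img"],cv2.COLOR_RGB2GRAY),(f*c[...,0]/c[...,2]+p["cx"]).astype(np.float32),(f*c[...,1]/c[...,2]+p["cy"]).astype(np.float32),cv2.INTER_LINEAR)
a=bev(w4,.004);b=bev(w,.004)
for x in(.40,.43,.46,.49,.52):
    i=int((x-.34)/.001);print(x);print(" b4",a[i-2:i+3,30:120].mean(0).astype(int)[::2].tolist());print(" now",b[i-2:i+3,30:120].mean(0).astype(int)[::2].tolist())
```

```text
w kerb [([275.0, 172.9], 0.73, array([0.4616, 0.2996]))]
w kerb_tip [([327.0, 169.6], 0.74, array([0.4533, 0.3512]))]
top kerb [([208.3, 225.6], 0.7, array([0.4613, 0.2908])), ([179.7, 134.9], 0.59, array([0.7579, 0.3942])), ([165.3, 293.3], 0.48, array([0.2527, 0.4148]))]
top kerb_tip [([176.8, 283.1], 0.74, array([0.2835, 0.3811])), ([326.0, 216.0], 0.66, array([ 0.4942, -0.0797])), ([172.9, 144.7], 0.64, array([0.7245, 0.4148]))]
scene kerb [([463.7, 237.9], 0.87, array([0.7691, 0.4048])), ([358.0, 191.6], 0.7, array([0.4573, 0.3126])), ([347.6, 161.4], 0.63, array([0.2673, 0.4023]))]
scene kerb_tip [([370.6, 187.6], 0.9, array([0.4547, 0.3597])), ([344.5, 165.5], 0.84, array([0.2892, 0.3755])), ([451.6, 226.8], 0.67, array([0.7201, 0.415 ]))]
0.4
 b4 [146, 146, 146, 147, 146, 146, 146, 147, 147, 132, 93, 87, 85, 86, 81, 52, 50, 53, 54, 52, 69, 78, 79, 82, 90, 88, 84, 84, 86, 87, 85, 87, 90, 88, 87, 82, 87, 86, 133, 146, 147, 146, 146, 146, 147]
 now [153, 154, 154, 154, 154, 154, 153, 153, 154, 153, 99, 92, 90, 90, 86, 56, 53, 55, 57, 56, 73, 84, 83, 87, 94, 92, 88, 88, 90, 92, 9
[... 1011 characters left out ...]
0, 76, 75, 83, 86, 85, 85, 84, 84, 86, 84, 82, 85, 88, 86, 82, 83, 85, 113, 148, 148]
 now [155, 154, 154, 154, 154, 154, 155, 155, 154, 155, 154, 155, 155, 154, 103, 86, 91, 92, 90, 68, 54, 54, 55, 52, 64, 80, 78, 87, 90, 89, 90, 89, 88, 91, 89, 86, 90, 92, 91, 82, 87, 91, 113, 155, 156]
0.52
 b4 [143, 144, 144, 144, 144, 144, 144, 144, 144, 143, 144, 144, 143, 144, 144, 124, 87, 83, 83, 85, 77, 53, 51, 52, 51, 54, 66, 73, 77, 85, 85, 85, 86, 86, 86, 86, 83, 82, 86, 86, 84, 83, 84, 90, 138]
 now [151, 151, 151, 150, 151, 150, 151, 151, 151, 150, 151, 150, 151, 151, 151, 145, 88, 88, 86, 89, 82, 55, 55, 56, 53, 55, 72, 79, 82, 90, 89, 89, 91, 90, 91, 91, 87, 88, 92, 91, 86, 88, 89, 102, 150]
```

The kerb hasn't moved at all, so the fingers shut above its upstand. I'll check where the closed fingertips really are in the wrist image against the projected TCP.

Run:
```python
from plan import *
w=ctrl.get_image("wrist");s=ctrl.state();q=s["eef_rot"];R=Rn.from_quat([q[1],q[2],q[3],q[0]])
T=np.array(w["world_from_camera"]);tcp=T[:3,3]-R.apply([.0820,.0013,-.1674])
for d in(.0,-.01,-.013,-.019,-.03,-.054): print(d,np.round(proj(w,tcp+R.apply([0,0,d])),1),"front face",np.round(proj(w,tcp+R.apply([.011,0,d])),1))
g=cv2.cvtColor(w["img"],cv2.COLOR_RGB2GRAY)
for u in(255,262,268,272,275,278,282,288,295): print(u,g[200:400:4,u].tolist())
for v in (250,260,270,280,290,300): print(v,g[v,235:315:2].tolist())
```

```text
0.0 [273.5 257.1] front face [273.5 237.1]
-0.01 [273.4 266.3] front face [273.3 245.4]
-0.013 [273.3 269.2] front face [273.3 248. ]
-0.019 [273.3 275.5] front face [273.2 253.7]
-0.03 [273.1 288. ] front face [273. 265.]
-0.054 [272.6 322.3] front face [272.5 296.2]
255 [154, 153, 144, 139, 143, 153, 152, 150, 147, 157, 154, 147, 144, 152, 158, 153, 147, 148, 146, 15, 16, 16, 13, 10, 8, 13, 11, 14, 13, 15, 23, 13, 14, 12, 13, 12, 14, 12, 16, 12, 15, 16, 11, 13, 13, 12, 9, 10, 10, 10]
262 [153, 153, 146, 138, 138, 150, 151, 149, 146, 154, 154, 149, 142, 149, 159, 154, 62, 63, 65, 64, 65, 64, 62, 65, 64, 64, 56, 56, 15, 14, 9, 14, 15, 13, 11, 11, 9, 14, 13, 14, 11, 13, 15, 13, 13, 10, 12, 11, 11, 14]
268 [155, 153, 147, 140, 140, 149, 151, 150, 146, 153, 155, 150, 145, 150, 158, 156, 62, 64, 64, 64, 56, 65, 64, 63, 59, 58, 57, 57, 98, 25, 11, 14, 13, 9, 13, 12, 15, 16, 15, 20, 18, 14, 16, 19, 13, 14, 12, 13, 35, 61]
272 [86, 86, 87, 88, 86, 89, 88, 87, 88, 88, 88, 88, 88, 88, 88, 87, 42, 42, 39, 40, 31, 31, 31, 22, 19, 22, 14, 14, 30, 28, 21, 21, 21, 21, 19, 19, 21, 21, 20, 21, 28, 1
[... 1435 characters left out ...]
162, 160]
270 [146, 146, 146, 147, 147, 146, 147, 147, 147, 146, 148, 147, 134, 65, 65, 66, 64, 64, 64, 13, 14, 12, 12, 65, 64, 63, 63, 64, 63, 142, 150, 150, 151, 150, 150, 151, 150, 149, 150, 150]
280 [145, 144, 143, 143, 83, 15, 15, 16, 12, 15, 16, 10, 53, 64, 60, 57, 57, 62, 56, 7, 12, 14, 11, 60, 63, 64, 64, 64, 65, 39, 14, 10, 12, 12, 10, 11, 10, 87, 144, 144]
290 [144, 144, 145, 76, 11, 14, 12, 14, 11, 12, 10, 14, 65, 63, 65, 64, 65, 65, 57, 12, 14, 11, 12, 58, 64, 65, 63, 63, 64, 65, 7, 13, 11, 13, 11, 13, 11, 15, 118, 145]
300 [148, 152, 102, 7, 12, 12, 14, 13, 11, 11, 13, 49, 67, 63, 60, 57, 56, 57, 43, 7, 9, 13, 9, 50, 57, 57, 60, 61, 56, 57, 33, 13, 9, 10, 16, 13, 10, 14, 9, 121]
```

The pads' lower ends appear well behind the projected TCP. One touch on the free bench beside the kerb, with the fingers shut, will calibrate the fingertip height.

Call:
drive_tool --rows '[[[0, -0.1, 0], [0, 0, 0], 1], [[0, -0.1, 0.05], [0, 0, 0], 1], [[0, 0, 0.15], [0, 0, 0], 1], [[0, 0, 0.15], [0, 0, 0], 1], [[0, 0, 0.15], [0, 0, 0], 1], [[0, 0, 0.12], [0, 0, 0], 1], [[0, 0, 0.022], [0, 0, 0], 1], [[0, 0, 0], [0, 0, 0], 1]]'

```text
time_s: 21.7
tcp_pos: [0.4689, 0.2404, 0.0012]
eef_rot: [0.0, -0.047, 0.999, 0.0]
wrist_force: [-0.1, 0.4, 0.0]
grip_width: -0.0
grasp_force: 0.0
```

Call:
drive_tool --rows '[[[0, 0, -0.005], [0, 0, 0], 1], [[0, 0, 0], [0, 0, 0], 1], [[0, 0, 0], [0, 0, 0], 1], [[0, 0, 0], [0, 0, 0], 1], [[0, 0, 0], [0, 0, 0], 1], [[0, 0, 0], [0, 0, 0], 1], [[0, 0, 0], [0, 0, 0], 1], [[0, 0, 0], [0, 0, 0], 1]]'

```text
time_s: 22.7
tcp_pos: [0.4685, 0.2403, 0.0019]
eef_rot: [-0.0, -0.047, 0.999, -0.0]
wrist_force: [-0.0, 0.5, -0.1]
grip_width: 0.0001
grasp_force: 0.0
```

Call:
drive_tool --rows '[[[0, 0, 0.016], [0, 0, 0], 1], [[0, 0, 0], [0, 0, 0], 1], [[0, 0, 0], [0, 0, 0], 1], [[0, 0, 0], [0, 0, 0], 1], [[0, 0, 0], [0, 0, 0], 1], [[0, 0, 0], [0, 0, 0], 1], [[0, 0, 0], [0, 0, 0], 1], [[0, 0, 0], [0, 0, 0], 1]]'

```text
time_s: 23.7
tcp_pos: [0.4685, 0.2403, -0.0028]
eef_rot: [0.0, -0.047, 0.999, -0.0]
wrist_force: [0.2, 0.0, 0.3]
grip_width: -0.0003
grasp_force: 0.0
```

No contact at −2.8 mm, so the real tips are above the reported TCP. Continuing down.

Call:
drive_tool --rows '[[[0, 0, 0.01], [0, 0, 0], 1], [[0, 0, 0.008], [0, 0, 0], 1], [[0, 0, 0], [0, 0, 0], 1], [[0, 0, 0], [0, 0, 0], 1], [[0, 0, 0], [0, 0, 0], 1], [[0, 0, 0], [0, 0, 0], 1], [[0, 0, 0], [0, 0, 0], 1], [[0, 0, 0], [0, 0, 0], 1]]'

```text
time_s: 24.7
tcp_pos: [0.4685, 0.2403, -0.0082]
eef_rot: [0.0, -0.047, 0.999, 0.0]
wrist_force: [0.4, 0.3, -0.1]
grip_width: 0.0004
grasp_force: 0.0
```

Call:
drive_tool --rows '[[[0, 0, 0.01], [0, 0, 0], 1], [[0, 0, 0.006], [0, 0, 0], 1], [[0, 0, 0], [0, 0, 0], 1], [[0, 0, 0], [0, 0, 0], 1], [[0, 0, 0], [0, 0, 0], 1], [[0, 0, 0], [0, 0, 0], 1], [[0, 0, 0], [0, 0, 0], 1], [[0, 0, 0], [0, 0, 0], 1]]'

```text
time_s: 25.7
tcp_pos: [0.4685, 0.2403, -0.013]
eef_rot: [0.0, -0.047, 0.999, 0.0]
wrist_force: [-0.4, 0.2, -0.0]
grip_width: 0.0004
grasp_force: 0.0
```

Call:
drive_tool --rows '[[[0, 0, 0.01], [0, 0, 0], 1], [[0, 0, 0.006], [0, 0, 0], 1], [[0, 0, 0], [0, 0, 0], 1], [[0, 0, 0], [0, 0, 0], 1], [[0, 0, 0], [0, 0, 0], 1], [[0, 0, 0], [0, 0, 0], 1], [[0, 0, 0], [0, 0, 0], 1], [[0, 0, 0], [0, 0, 0], 1]]'

```text
time_s: 26.7
tcp_pos: [0.4685, 0.2404, -0.0178]
eef_rot: [0.0, -0.047, 0.999, 0.0]
wrist_force: [0.1, 0.7, 0.3]
grip_width: 0.0001
grasp_force: 0.0
```

Call:
drive_tool --rows '[[[0, 0, 0.01], [0, 0, 0], 1], [[0, 0, 0.007], [0, 0, 0], 1], [[0, 0, 0], [0, 0, 0], 1], [[0, 0, 0], [0, 0, 0], 1], [[0, 0, 0], [0, 0, 0], 1], [[0, 0, 0], [0, 0, 0], 1], [[0, 0, 0], [0, 0, 0], 1], [[0, 0, 0], [0, 0, 0], 1]]'

```text
time_s: 27.7
tcp_pos: [0.4685, 0.2403, -0.0229]
eef_rot: [0.0, -0.047, 0.999, 0.0]
wrist_force: [-0.5, -0.7, 0.7]
grip_width: -0.0002
grasp_force: 0.0
```

Call:
drive_tool --rows '[[[0, 0, 0.01], [0, 0, 0], 1], [[0, 0, 0.01], [0, 0, 0], 1], [[0, 0, 0], [0, 0, 0], 1], [[0, 0, 0], [0, 0, 0], 1], [[0, 0, 0], [0, 0, 0], -1], [[0, 0, -0.1], [0, 0, 0], -1], [[0, 0, -0.1], [0, 0, 0], -1], [[0, 0, 0], [0, 0, 0], -1]]'

```text
time_s: 28.7
tcp_pos: [0.4708, 0.2413, 0.0339]
eef_rot: [0.003, -0.047, 0.999, 0.001]
wrist_force: [0.1, 1.0, -0.4]
grip_width: 0.0722
grasp_force: 0.0
```

Run:
```python
from plan import *
s=ctrl.state();print(s["wrist_force"],s["tcp_pos"],s["grip_width"])
plan([.4628,.3002,.045],95.4,2)
```

```text
[ 0.0745  1.0435 -0.4466] [0.4708 0.2413 0.0339] 0.07221343031751681
n 2 dist [-0.008   0.0589  0.0111] tilt/turn [0.0864 0.2943 0.0302]
[[0.004, 0.099, -0.018], [0.0, 0.002, 0.0], -1]
[[0.004, 0.099, -0.018], [0.0, 0.002, 0.0], -1]
```

The shut tips sit roughly 25 mm above the reported TCP (image estimate 27, touch test at least 23). Re-grasp with TCP z ≈ −0.019.

Call:
drive_tool --rows '[[[0.004, 0.099, 0], [0, 0.002, 0], -1], [[0.004, 0.099, 0], [0, 0.002, 0], -1], [[0, 0, 0], [0, 0, 0], -1], [[0, 0, 0.08], [0, 0, 0], -1], [[0, 0, 0.06], [0, 0, 0], -1], [[0, 0, 0.037], [0, 0, 0], -1], [[0, 0, 0], [0, 0, 0], -1], [[0, 0, 0], [0, 0, 0], -1]]'

```text
time_s: 29.7
tcp_pos: [0.4607, 0.2993, -0.0214]
eef_rot: [-0.003, -0.047, 0.999, 0.0]
wrist_force: [-0.2, -0.3, 0.4]
grip_width: 0.0855
grasp_force: 0.0
```

Call:
drive_tool --rows '[[[0, 0, 0], [0, 0, 0], 1], [[0, 0, 0], [0, 0, 0], 1], [[0, 0, 0], [0, 0, 0], 1], [[0, 0, 0], [0, 0, 0], 1], [[0, 0, 0], [0, 0, 0], 1], [[0, 0, 0], [0, 0, 0], 1], [[0, 0, 0], [0, 0, 0], 1], [[0, 0, 0], [0, 0, 0], 1]]' --force 60

```text
time_s: 30.7
tcp_pos: [0.4614, 0.3002, -0.0205]
eef_rot: [-0.002, -0.047, 0.999, 0.001]
wrist_force: [0.1, 0.8, 6.5]
grip_width: 0.0087
grasp_force: 62.5
```

Gripped: width 8.7 mm, force 62 N, with one fingertip just on the flange. Lift.

Call:
drive_tool --rows '[[[0, 0, -0.03], [0, 0, 0], 1], [[0, 0, -0.1], [0, 0, 0], 1], [[0, 0, -0.13], [0, 0, 0], 1], [[0, 0, -0.13], [0, 0, 0], 1], [[0, 0, -0.1], [0, 0, 0], 1], [[0, 0, -0.04], [0, 0, 0], 1], [[0, 0, 0], [0, 0, 0], 1], [[0, 0, 0], [0, 0, 0], 1]]' --force 70

```text
time_s: 31.7
tcp_pos: [0.4602, 0.2987, 0.1352]
eef_rot: [-0.004, -0.047, 0.999, -0.001]
wrist_force: [0.4, -0.4, -1.9]
grip_width: 0.0083
grasp_force: 68.8
```

Run:
```python
from plan import *
s=ctrl.state();print(s["grip_width"],s["tcp_pos"],s["wrist_force"])
x=np.array([.9979,-.0645,0]);h=np.array([.5001,.0214,0])
plan(h-.047*x+[0,0,.14],-3.7,12,1)
```

```text
0.008316472389121268 [0.4602 0.2987 0.1352] [ 0.42   -0.3798 -1.8554]
n 12 dist [-0.007  -0.2743  0.0048] tilt/turn [-0.4836 -0.322  99.123 ]
[[0.009, -0.076, -0.001], [-0.0, -0.0, 0.092], 1]
[[-0.002, -0.076, -0.001], [-0.0, -0.0, 0.092], 1]
[[-0.013, -0.075, -0.001], [-0.0, -0.0, 0.092], 1]
[[-0.023, -0.073, -0.001], [-0.0, -0.0, 0.092], 1]
[[-0.034, -0.068, -0.001], [-0.0, -0.0, 0.092], 1]
[[-0.043, -0.063, -0.001], [-0.0, -0.0, 0.092], 1]
[[-0.052, -0.056, -0.001], [-0.0, -0.0, 0.092], 1]
[[-0.059, -0.048, -0.001], [-0.0, -0.0, 0.092], 1]
[[-0.065, -0.039, -0.001], [-0.0, -0.0, 0.092], 1]
[[-0.07, -0.029, -0.001], [-0.0, -0.0, 0.092], 1]
[[-0.074, -0.019, -0.001], [-0.0, -0.0, 0.092], 1]
[[-0.076, -0.008, -0.001], [-0.0, -0.0, 0.092], 1]
```

Call:
drive_tool --rows '[[[0.009, -0.076, 0], [0, 0, 0.092], 1], [[-0.002, -0.076, 0], [0, 0, 0.092], 1], [[-0.013, -0.075, 0], [0, 0, 0.092], 1], [[-0.023, -0.073, 0], [0, 0, 0.092], 1], [[-0.034, -0.068, 0], [0, 0, 0.092], 1], [[-0.043, -0.063, 0], [0, 0, 0.092], 1], [[-0.052, -0.056, 0], [0, 0, 0.092], 1], [[-0.059, -0.048, 0], [0, 0, 0.092], 1]]'

```text
time_s: 32.7
tcp_pos: [0.4553, 0.1155, 0.1353]
eef_rot: [-0.004, 0.508, 0.861, -0.003]
wrist_force: [-0.2, 0.6, -0.5]
grip_width: 0.0085
grasp_force: 68.9
```

Call:
drive_tool --rows '[[[-0.065, -0.039, 0], [0, 0, 0.092], 1], [[-0.07, -0.029, 0], [0, 0, 0.092], 1], [[-0.074, -0.019, 0], [0, 0, 0.092], 1], [[-0.076, -0.008, 0], [0, 0, 0.092], 1], [[0, 0, 0], [0, 0, 0], 1], [[0, 0, 0], [0, 0, 0], 1], [[0, 0, 0], [0, 0, 0], 1], [[0, 0, 0], [0, 0, 0], 1]]'

```text
time_s: 33.7
tcp_pos: [0.4537, 0.0257, 0.1371]
eef_rot: [-0.002, 0.73, 0.683, -0.003]
wrist_force: [-0.2, 0.4, -1.2]
grip_width: 0.0083
grasp_force: 68.9
```

Run:
```python
from plan import *
s=ctrl.state();print(s["grip_width"],s["tcp_pos"],s["wrist_force"],s["eef_rot"])
w=ctrl.get_image("wrist");z=s["tcp_pos"][2]+.0205
for t in ["kerb","kerb_tip"]:
    print(t,[(np.round(r["at"],1).tolist(),round(r["confidence"],2),at_z(w,r["at"],z)) for r in ctrl.landmark_of(w,t)])
for r in ctrl.cut_out(w,"kerb"): print("mask",r["box"],r["confidence"],r["mask"].sum())
for nm,P in[("kerb tip L",(.050,.089,.0)),("tip R",(.050,-.089,0))]:
    a=np.radians(-3.7);X=np.array([np.cos(a),np.sin(a),0]);Y=np.array([-X[1],X[0],0]);o=np.array([*s["tcp_pos"][:2],z])-.0014*Y
    print(nm,proj(w,o+P[0]*X+P[1]*Y))
print("leaf_edge",[(np.round(r["at"],1).tolist(),round(r["confidence"],2)) for r in ctrl.landmark_of(w,"leaf_edge")],proj(w,[.535,.0178,.025]))
x=np.array([.9979,-.0645,0]);h=np.array([.5001,.0214,0])
plan(h-.047*x+[0,0,.018-.0205+.012],-3.7,4,1)
cv2.imwrite("pics/held.png",w["img"][:,:,::-1]);np.savez("w5.npz",**{k:w[k] for k in("img","fov_y","cx","cy","world_from_camera")})
```

```text
0.008312007029364315 [0.4537 0.0257 0.1371] [-0.2382  0.3627 -1.2457] [-0.002   0.7304  0.683  -0.0025]
kerb [([273.4, 283.2], 0.56, array([0.4519, 0.0235, 0.1576]))]
kerb_tip [([384.8, 277.8], 0.73, array([0.5025, 0.023 , 0.1576]))]
mask [259.7, 68.5, 414.0, 420.0] 0.73 33474
mask [317.3, 25.1, 556.8, 331.0] 0.45 52686
kerb tip L [np.float64(409.14165369378196), np.float64(73.13208527674558)]
tip R [np.float64(371.0966478359772), np.float64(428.99714476343286)]
leaf_edge [] [np.float64(379.31030186165225), np.float64(198.8189511062308)]
n 4 dist [-0.0006 -0.0008 -0.1278] tilt/turn [-0.3488  0.0582 -0.2055]
[[-0.001, 0.0, 0.106], [-0.001, 0.0, -0.001], 1]
[[-0.001, 0.0, 0.106], [-0.001, 0.0, -0.001], 1]
[[-0.001, -0.0, 0.106], [-0.001, 0.0, -0.001], 1]
[[-0.001, -0.0, 0.106], [-0.001, 0.0, -0.001], 1]
```

Run:
```python
from plan import *
w=dict(np.load("w5.npz"));w["fov_y"]=float(w["fov_y"]);s=ctrl.state();z=s["tcp_pos"][2]+.0205
a=np.radians(-3.85);X=np.array([np.cos(a),np.sin(a),0]);Y=np.array([-X[1],X[0],0]);o=np.array([*s["tcp_pos"][:2],z])
g=cv2.GaussianBlur(cv2.cvtColor(w["img"],cv2.COLOR_RGB2GRAY),(0,0),.7).astype(np.float32)
def scan(P,D,zz,n=25):  # scan along direction D from kerb-frame point P, report strongest edges (mm)
    t=np.arange(-n,n+.1,.5);q=np.array([proj(w,o+(P[0]+D[0]*k/1e3)*X+(P[1]+D[1]*k/1e3)*Y+[0,0,zz]) for k in t],np.float32)
    v=cv2.remap(g,q[:,0][None],q[:,1][None],cv2.INTER_LINEAR)[0];d=np.abs(np.gradient(v));k=np.argsort(-d)[:3]
    return [(t[i],round(float(d[i]),1)) for i in k]
for y in(.07,.055,.04,.025,.01,-.005,-.02,-.035,-.05,-.06): print("tip edge y",y,scan((.05,y),(1,0),.001,15))
for x in(.01,.018,.025,.03,.035,.04): print("far end x",x,scan((x,.089),(0,1),.004,15))
for x in(-.003,0,.003): print("far up end x",x,scan((x,.089),(0,1),.022,15))
```

```text
tip edge y 0.07 [(np.float64(-0.5), 20.0), (np.float64(-1.0), 13.3), (np.float64(0.0), 10.4)]
tip edge y 0.055 [(np.float64(-0.5), 19.0), (np.float64(-1.0), 12.2), (np.float64(0.0), 10.8)]
tip edge y 0.04 [(np.float64(-0.5), 17.5), (np.float64(-1.0), 11.6), (np.float64(0.0), 10.0)]
tip edge y 0.025 [(np.float64(-7.5), 15.7), (np.float64(-7.0), 15.0), (np.float64(8.0), 6.6)]
tip edge y 0.01 [(np.float64(8.0), 5.8), (np.float64(13.5), 4.5), (np.float64(9.0), 4.3)]
tip edge y -0.005 [(np.float64(14.5), 4.5), (np.float64(8.0), 4.3), (np.float64(14.0), 4.1)]
tip edge y -0.02 [(np.float64(-0.5), 27.8), (np.float64(0.0), 19.5), (np.float64(-1.0), 18.3)]
tip edge y -0.035 [(np.float64(-11.0), 1.3), (np.float64(-12.0), 1.1), (np.float64(15.0), 1.0)]
tip edge y -0.05 [(np.float64(-12.5), 9.0), (np.float64(-12.0), 7.7), (np.float64(4.0), 5.7)]
tip edge y -0.06 [(np.float64(11.0), 36.0), (np.float64(10.5), 34.4), (np.float64(11.5), 29.7)]
far end x 0.01 [(np.float64(-0.5), 3.5), (np.float64(-1.0), 2.6), (np.float64(0.0), 2.1)]
far end x 0.018 [(np.float64(15.0), 28.9), (np.float64(14.5), 25.4), (np.float64(-0.5), 20.3)]
far end x 0.025 [(np.float64(7.0), 36.7), (np.float64(15.0), 34.5), (np.float64(14.5), 25.4)]
far end x 0.03 [(np.float64(15.0), 70.2), (np.float64(9.5), 58.9), (np.float64(14.5), 52.7)]
far end x 0.035 [(np.float64(1.0), 68.6), (np.float64(15.0), 64.0), (np.float64(14.5), 48.2)]
far end x 0.04 [(np.float64(15.0), 66.9), (np.float64(2.0), 52.1), (np.float64(14.5), 51.2)]
far up end x -0.003 [(np.float64(-0.5), 53.1), (np.float64(-1.0), 38.4), (np.float64(2.5), 32.3)]
far up end x 0 [(np.float64(-1.0), 29.3), (np.float64(-0.5), 27.4), (np.float64(-1.5), 4.7)]
far up end x 0.003 [(np.float64(-0.5), 27.1), (np.float64(-1.0), 17.2), (np.float64(0.0), 11.3)]
```

The kerb is held square to within 0.5 mm. Descending in front of the posts to about 4 mm above the deck.

Call:
drive_tool --rows '[[[-0.007, 0.015, 0.03], [-0.003, 0, 0], 1], [[0, 0, 0.1], [0, 0, 0], 1], [[0, 0, 0.13], [0, 0, 0], 1], [[0, 0, 0.1], [0, 0, 0], 1], [[0, 0, 0.06], [0, 0, 0], 1], [[0, 0, 0.025], [0, 0, 0], 1], [[0, 0, 0], [0, 0, 0], 1], [[0, 0, 0], [0, 0, 0], 1]]'

```text
time_s: 34.95
tcp_pos: [0.4588, 0.0225, 0.0046]
eef_rot: [0.0, 0.731, 0.682, -0.0]
wrist_force: [-0.5, 0.1, 0.0]
grip_width: 0.0082
grasp_force: 68.9
```

Run:
```python
from plan import *
s=ctrl.state();print(s["grip_width"],s["tcp_pos"],s["wrist_force"],s["eef_rot"])
x=np.array([.9977,-.066,0]);plan(np.array([.5000,.0207,-.001])-.042*x,-3.75,1,1);plan(np.array([.5000,.0207,-.001]),-3.75,8,1)
```

```text
0.008193056867047209 [0.4588 0.0225 0.0046] [-0.5134  0.1326  0.0341] [ 0.0004  0.731   0.6824 -0.0003]
n 1 dist [-0.0007  0.001  -0.0056] tilt/turn [ 0.0076  0.0586 -0.1853]
[[0.003, -0.002, 0.019], [0.0, 0.001, -0.002], 1]
n 8 dist [ 0.0412 -0.0018 -0.0056] tilt/turn [ 0.0076  0.0586 -0.1853]
[[0.0, 0.017, 0.002], [0.0, 0.0, -0.0], 1]
[[0.0, 0.017, 0.002], [0.0, 0.0, -0.0], 1]
[[0.0, 0.017, 0.002], [0.0, 0.0, -0.0], 1]
[[0.0, 0.017, 0.002], [0.0, 0.0, -0.0], 1]
[[0.0, 0.017, 0.002], [0.0, 0.0, -0.0], 1]
[[0.0, 0.017, 0.002], [0.0, 0.0, -0.0], 1]
[[0.0, 0.017, 0.002], [0.0, 0.0, -0.0], 1]
[[0.0, 0.017, 0.002], [0.0, 0.0, -0.0], 1]
```

Call:
drive_tool --rows '[[[0.003, 0, 0.006], [0, 0, 0], 1], [[0, 0, 0.006], [0, 0, 0], 1], [[0, 0, 0.006], [0, 0, 0], 1], [[0, 0, 0.004], [0, 0, 0], 1], [[0, 0, 0], [0, 0, 0], 1], [[0, 0, 0], [0, 0, 0], 1], [[0, 0, 0], [0, 0, 0], 1], [[0, 0, 0], [0, 0, 0], 1]]'

```text
time_s: 35.95
tcp_pos: [0.458, 0.0234, -0.0025]
eef_rot: [-0.0, 0.731, 0.682, -0.001]
wrist_force: [-3.4, -0.4, 4.9]
grip_width: 0.0084
grasp_force: 69.7
```

Touched the deck at TCP z = −0.0025, as predicted. Lift 1.2 mm and slide toward the leaf.

Call:
drive_tool --rows '[[[0, 0, -0.004], [0, 0, 0], 1], [[0, 0.01, 0], [0, 0, 0], 1], [[0, 0.015, 0], [0, 0, 0], 1], [[0, 0.015, 0], [0, 0, 0], 1], [[0, 0.015, 0], [0, 0, 0], 1], [[0, 0.01, 0], [0, 0, 0], 1], [[0, 0, 0], [0, 0, 0], 1], [[0, 0, 0], [0, 0, 0], 1]]'

```text
time_s: 36.95
tcp_pos: [0.4772, 0.0221, -0.0018]
eef_rot: [-0.0, 0.731, 0.682, -0.001]
wrist_force: [0.1, 0.8, -1.1]
grip_width: 0.0083
grasp_force: 69.1
```

Run:
```python
from plan import *
s=ctrl.state();print(s["tcp_pos"],s["wrist_force"],s["wrist_torque"])
plan(np.array([.5000,.0207,-.001]),-3.75,8,1)
w=ctrl.get_image("wrist");z=.019;o=np.array([*s["tcp_pos"][:2],z]);a=np.radians(-3.85);X=np.array([np.cos(a),np.sin(a),0]);Y=np.array([-X[1],X[0],0])
g=cv2.GaussianBlur(cv2.cvtColor(w["img"],cv2.COLOR_RGB2GRAY),(0,0),.7).astype(np.float32)
for y in(.075,.06,.045,.03,-.02,-.03):
    t=np.arange(-10,16.1,1);q=np.array([proj(w,o+(.05+k/1e3)*X+y*Y+[0,0,.0025]) for k in t],np.float32)
    print(y,cv2.remap(g,q[:,0][None],q[:,1][None],1)[0].astype(int).tolist())
for k in("leaf_edge","kerb_tip","kerb_home"): print(k,[(np.round(r["at"],1).tolist(),round(r["confidence"],2)) for r in ctrl.landmark_of(w,k)])
```

```text
[ 0.4772  0.0221 -0.0018] [ 0.062   0.8041 -1.0681] [-0.0278  0.024   0.0102]
n 8 dist [ 0.0228 -0.0014  0.0008] tilt/turn [-0.1011  0.057  -0.1866]
[[0.0, 0.01, -0.0], [-0.0, 0.0, -0.0], 1]
[[0.0, 0.01, -0.0], [-0.0, 0.0, -0.0], 1]
[[0.0, 0.01, -0.0], [-0.0, 0.0, -0.0], 1]
[[0.0, 0.01, -0.0], [-0.0, 0.0, -0.0], 1]
[[0.0, 0.01, -0.0], [-0.0, 0.0, -0.0], 1]
[[0.0, 0.01, -0.0], [-0.0, 0.0, -0.0], 1]
[[0.0, 0.01, -0.0], [-0.0, 0.0, -0.0], 1]
[[0.0, 0.01, -0.0], [-0.0, 0.0, -0.0], 1]
0.075 [80, 80, 79, 79, 79, 81, 84, 120, 118, 126, 191, 188, 132, 124, 122, 123, 124, 126, 128, 104, 48, 94, 121, 119, 117, 115, 114]
0.06 [80, 80, 80, 79, 78, 81, 80, 78, 76, 98, 125, 125, 124, 123, 123, 123, 125, 127, 128, 106, 45, 62, 76, 75, 74, 73, 73]
0.045 [80, 79, 79, 79, 79, 79, 79, 77, 76, 98, 126, 125, 125, 124, 122, 123, 124, 126, 128, 105, 46, 60, 75, 74, 72, 71, 72]
0.03 [80, 79, 78, 79, 78, 81, 114, 121, 120, 150, 195, 194, 193, 191, 191, 191, 191, 146, 129, 112, 48, 83, 116, 114, 111, 111, 111]
-0.02 [94, 76, 59, 52, 47, 53, 64, 76, 97, 146, 192, 194, 193, 191, 190, 191, 167, 128, 127, 114, 52, 76, 112, 111, 110, 108, 109]
-0.03 [20, 21, 21, 20, 19, 20, 21, 21, 22, 21, 21, 20, 21, 21, 20, 21, 21, 21, 21, 20, 20, 21, 32, 64, 98, 107, 109]
leaf_edge [([407.8, 283.9], 0.65)]
kerb_tip [([385.3, 278.4], 0.98), ([410.6, 288.0], 0.67)]
kerb_home []
```

Tip edge is parallel to the leaf edge, about 10 mm away, and low under it. I'll slide in about 22 mm gently.

Call:
drive_tool --rows '[[[0, 0.011, 0], [0, 0, 0], 1], [[0, 0.011, 0], [0, 0, 0], 1], [[0, 0.011, 0], [0, 0, 0], 1], [[0, 0.011, 0], [0, 0, 0], 1], [[0, 0.011, 0], [0, 0, 0], 1], [[0, 0.01, 0], [0, 0, 0], 1], [[0, 0.008, 0], [0, 0, 0], 1], [[0, 0, 0], [0, 0, 0], 1]]'

```text
time_s: 38.15
tcp_pos: [0.4994, 0.0206, -0.0018]
eef_rot: [-0.0, 0.731, 0.682, -0.001]
wrist_force: [0.1, 0.1, -1.3]
grip_width: 0.008
grasp_force: 69.1
```

Run:
```python
from plan import *
s=ctrl.state();print(s["tcp_pos"],s["wrist_force"],s["wrist_torque"])
plan(np.array([.5000,.0207,-.003]),-3.75,1,1)
w=ctrl.get_image("wrist");z=.019;o=np.array([*s["tcp_pos"][:2],z]);a=np.radians(-3.85);X=np.array([np.cos(a),np.sin(a),0]);Y=np.array([-X[1],X[0],0])
g=cv2.GaussianBlur(cv2.cvtColor(w["img"],cv2.COLOR_RGB2GRAY),(0,0),.7).astype(np.float32)
for y in(.075,.06,.045,.03,-.02):
    t=np.arange(-25,6,1);q=np.array([proj(w,o+(.05+k/1e3)*X+y*Y+[0,0,.006]) for k in t],np.float32)
    print(y,cv2.remap(g,q[:,0][None],q[:,1][None],1)[0].astype(int).tolist())
```

```text
[ 0.4994  0.0206 -0.0018] [ 0.0788  0.0708 -1.3208] [ 0.0016  0.0299 -0.0188]
n 1 dist [ 0.0006  0.0001 -0.0012] tilt/turn [-0.0842  0.0596 -0.1856]
[[0.001, 0.002, 0.004], [-0.001, 0.001, -0.002], 1]
0.075 [82, 79, 79, 79, 80, 82, 82, 83, 83, 82, 81, 54, 75, 82, 81, 79, 78, 78, 77, 77, 77, 79, 113, 124, 129, 132, 131, 129, 125, 121, 121]
0.06 [82, 80, 78, 80, 81, 81, 81, 82, 82, 80, 79, 56, 74, 80, 79, 78, 77, 77, 76, 76, 76, 75, 75, 78, 84, 84, 84, 82, 80, 78, 78]
0.045 [81, 79, 78, 78, 79, 80, 81, 81, 81, 81, 79, 55, 72, 78, 77, 75, 75, 75, 75, 75, 74, 75, 79, 82, 83, 83, 83, 81, 80, 79, 79]
0.03 [81, 80, 79, 79, 79, 80, 81, 80, 80, 79, 78, 56, 69, 77, 76, 75, 74, 75, 74, 73, 72, 75, 79, 80, 83, 83, 83, 83, 85, 83, 83]
-0.02 [23, 32, 62, 97, 116, 123, 128, 129, 127, 120, 81, 52, 29, 24, 23, 23, 23, 22, 22, 22, 23, 22, 22, 23, 23, 34, 70, 113, 125, 127, 125]
```

The leaf edge is seen 36 mm ahead of the upstand (home is 35), with no forces. Another 1.2 mm in, then press down in steps.

Call:
drive_tool --rows '[[[0, 0.004, 0], [0, 0, 0], 1], [[0, 0, 0.003], [0, 0, 0], 1], [[0, 0, 0.003], [0, 0, 0], 1], [[0, 0, 0.002], [0, 0, 0], 1], [[0, 0, 0], [0, 0, 0], 1], [[0, 0, 0], [0, 0, 0], 1], [[0, 0, 0], [0, 0, 0], 1], [[0, 0, 0], [0, 0, 0], 1]]'

```text
time_s: 39.2
tcp_pos: [0.5006, 0.0205, -0.0025]
eef_rot: [-0.0, 0.731, 0.682, -0.001]
wrist_force: [-9.6, -0.7, 19.1]
grip_width: 0.0084
grasp_force: 72.1
```

Call:
drive_tool --rows '[[[0, 0, -0.002], [0, 0, 0], 1], [[0, 0, 0], [0, 0, 0], 1], [[0, 0, 0], [0, 0, 0], 1], [[0, 0, 0], [0, 0, 0], 1], [[0, 0, 0], [0, 0, 0], 1], [[0, 0, 0], [0, 0, 0], 1], [[0, 0, 0], [0, 0, 0], 1], [[0, 0, 0], [0, 0, 0], 1]]'

```text
time_s: 40.2
tcp_pos: [0.5006, 0.0205, -0.0025]
eef_rot: [-0.0, 0.731, 0.682, -0.001]
wrist_force: [-7.0, -0.8, 10.9]
grip_width: 0.0084
grasp_force: 71.0
```

Run:
```python
from plan import *
s=ctrl.state();print(s["tcp_pos"],s["wrist_force"],s["eef_rot"])
w=ctrl.get_image("wrist");o=np.array([*s["tcp_pos"][:2],.018]);a=np.radians(-3.8);X=np.array([np.cos(a),np.sin(a),0]);Y=np.array([-X[1],X[0],0])
g=cv2.GaussianBlur(cv2.cvtColor(w["img"],cv2.COLOR_RGB2GRAY),(0,0),.7).astype(np.float32)
for y in(.085,.075,.06,.045,.03):
    t=np.arange(-25,-5,.5);q=np.array([proj(w,o+(.05+k/1e3)*X+y*Y+[0,0,.007]) for k in t],np.float32)
    v=cv2.remap(g,q[:,0][None],q[:,1][None],1)[0];print("leaf edge",y,t[v.argmin()]+50)
# along the upstand line: end of kerb and the left post
t=np.arange(80,110,1);q=np.array([proj(w,o+k/1e3*Y+[0,0,.022]) for k in t],np.float32);print("along y",cv2.remap(g,q[:,0][None],q[:,1][None],1)[0].astype(int).tolist())
p=ctrl.get_image("scene")
for k in("post","kerb","kerb_tip","bore"):print(k,[(np.round(r["at"],1).tolist(),round(r["confidence"],2)) for r in ctrl.landmark_of(p,k)])
print("post boxes",[(r["box"],round(r["confidence"],2)) for r in ctrl.cut_out(p,"post")])
```

```text
[ 0.5006  0.0205 -0.0025] [-6.9545 -0.7621 10.9109] [-0.0001  0.7309  0.6824 -0.0009]
leaf edge 0.085 35.0
leaf edge 0.075 35.0
leaf edge 0.06 35.0
leaf edge 0.045 35.0
leaf edge 0.03 35.0
along y [80, 80, 80, 80, 80, 79, 79, 79, 111, 135, 135, 135, 123, 42, 42, 40, 40, 42, 42, 42, 43, 43, 42, 41, 42, 41, 42, 41, 17, 0]
post [([147.6, 263.7], 0.48)]
kerb [([461.7, 235.6], 0.94), ([271.8, 218.5], 0.65), ([346.7, 161.7], 0.65)]
kerb_tip [([279.4, 227.3], 0.95), ([343.5, 165.9], 0.76), ([284.7, 193.4], 0.32)]
bore [([236.2, 226.3], 0.85)]
post boxes [([227.1, 188.9, 242.1, 228.9], 0.63), ([147.5, 242.4, 158.5, 269.7], 0.4)]
```

Everything measures as required. The leaf edge is 35.0 mm ahead of the upstand, evenly along its length. There is about a 4 mm gap to the left post, 10.9 N of press, and the post still stands in its bore. Handing in.

```bash
python3 -c "
from station import ctrl
print(ctrl.sign_off())"
```

```text
the job is handed in; nothing more can be done
None
```

The job is handed in at about 40 s of the 58 s allowed, with no verdict returned: the corner post is fully down in its bore, and the kerb is home under the leaf, still held and pressed down with about 11 N.

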